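# Load the horizontal borer and switch it on

## Task

Get the borer ready to drill the turned arm posts: first turn its isolator off, then swing the keeper bar open, and lay every post that is on the bench in the borer's cradle, one to a place, lying level with both square ends down in the notches. When all are in, swing the keeper bar fully shut into its catch and only then turn the isolator back on; never have the bar open while the isolator is on, and leave everything else on the bench where it is.

Things in the scene. Friction and masses are not known exactly. Their poses are not given: they have to be found in the camera images.
- post1_mid (a point): centre of turned wooden arm post 1 (may be absent): 140 mm long along its own x axis, 85 g; a 28 x 28 mm square block 32 mm long at each end, between them a round waist 76 mm long, 24 mm across at its middle (grip there). The four are alike, and the same either end and any face up; on the bench the centre lies 14 mm up.
- post1: post 1 again; origin in the middle of its underside as built, x along it.
- post2_mid (a point): centre of turned wooden arm post 2 (may be absent): 140 mm long along its own x axis, 85 g; a 28 x 28 mm square block 32 mm long at each end, between them a round waist 76 mm long, 24 mm across at its middle (grip there). The four are alike, and the same either end and any face up; on the bench the centre lies 14 mm up.
- post2: post 2 again; origin in the middle of its underside as built, x along it.
- post3_mid (a point): centre of turned wooden arm post 3 (may be absent): 140 mm long along its own x axis, 85 g; a 28 x 28 mm square block 32 mm long at each end, between them a round waist 76 mm long, 24 mm across at its middle (grip there). The four are alike, and the same either end and any face up; on the bench the centre lies 14 mm up.
- post3: post 3 again; origin in the middle of its underside as built, x along it.
- post4_mid (a point): centre of turned wooden arm post 4 (may be absent): 140 mm long along its own x axis, 85 g; a 28 x 28 mm square block 32 mm long at each end, between them a round waist 76 mm long, 24 mm across at its middle (grip there). The four are alike, and the same either end and any face up; on the bench the centre lies 14 mm up.
- post4: post 4 again; origin in the middle of its underside as built, x along it.
- saddle1 (a point): place 1 of 4 in the borer's cradle: the point where a seated post's centre lies, 64 mm above the bench; x along the post towards the drill bits, z up. Places are 60 mm apart along y, 1 at the -y end, 4 at the +y end. A place is a pair of notches open at the top, in two rails 18 mm thick, 52 mm either side of this point along x.
- saddle2 (a point): place 2 of 4 in the borer's cradle: the point where a seated post's centre lies, 64 mm above the bench; x along the post towards the drill bits, z up. Places are 60 mm apart along y, 1 at the -y end, 4 at the +y end. Notches are 36 mm wide, floors 50 mm above the bench, with sloped lead-ins up to 74 mm; a post's two end blocks sit in them. Between the rails it is free down to the base plate at 20 mm.
- saddle3 (a point): place 3 of 4 in the borer's cradle: the point where a seated post's centre lies, 64 mm above the bench; x along the post towards the drill bits, z up. Places are 60 mm apart along y, 1 at the -y end, 4 at the +y end. A fence 78 mm high stands 90 mm off on the -x side, drill tips 93 mm off on the +x side.
- saddle4 (a point): place 4 of 4 in the borer's cradle: the point where a seated post's centre lies, 64 mm above the bench; x along the post towards the drill bits, z up. Places are 60 mm apart along y, 1 at the -y end, 4 at the +y end. On the +x side chucks start 113 mm off, then a flat gear head 70 mm high, and from 320 mm a motor 125 mm high. All is bolted down.
- keeper (a joint): keeper bar's angle, rad: 0 = shut (across all four places, 3 mm over the posts' drill-side blocks); grows as it swings level towards the drill side, anticlockwise from above; stop at 1.25. An over-centre spring snaps it to the nearer end, shut below 0.55, open above, and holds it there (some 8 N at the knob to move it).
- keeper_grip (a point): centre of the keeper bar's upright round black knob: 22 mm across, 50 mm high (91 to 141 mm above the bench; this point at 119 mm), 110 mm from the hinge axis. The bar is steel, 22 mm wide, 10 mm thick, 285 mm long from the hinge, top at 91 mm.
- keeper_hinge (a point): point on the keeper bar's upright hinge axis, at the height of keeper_grip. The hinge post, 26 mm across, stands at the +y end of the cradle, the catch post at the -y end, both 52 mm to the drill side of the saddle points; hinge cap up to 103 mm.
- switch (a joint): isolator handle's angle, rad: 0 = ON, 1.571 = OFF; grows anticlockwise from above. Stops and spring detents at both ends: let go, it snaps to the nearer one (about 0.4 N m to turn).
- switch_grip (a point): centre of the isolator's black handle, on its upright axis, 103 mm above the bench. A bar 18 mm wide, 34 mm high (85 to 119 mm), 34 mm to its blunt end, 51 mm to its nose with a white line; +x of this point points to the nose. Box below: 100 x 100 mm, 68 mm high, fixed. OFF: nose at the white dot on the box; ON: nose at the white bar mark.
- mallet: wooden joiner's mallet: head 110 mm long, 72 mm across, handle 170 mm; a bystander; origin at its underside; leave it alone.
- screwdriver: screwdriver with an orange handle, 190 mm long, lying flat; a bystander; origin at its underside; leave it alone.
- tub: white screw-top tub, 80 mm across, 110 mm high; a bystander; origin at its underside; leave it alone.
- glue: glue bottle with orange cap, 56 mm across, 150 mm high; a bystander; origin at its underside; leave it alone.
- offcut: flat rectangular wooden offcut 100 x 45 x 22 mm, no turned waist, lying near the posts; a bystander, not for the borer; origin at its underside; leave it alone.
- driver: cordless drill driver lying on its side, about 190 mm long; a bystander; origin at its underside; leave it alone.
- tin: green tin 90 mm across, 120 mm high, brushes standing in it up to 200 mm high; a bystander; origin at its underside; leave it alone.

How it is judged:
On the way, in this order (a step that is already met when the one before it is completed fails the run):
1. isolator turned off, bar still shut (value of joint switch above 1.45 rad and value of joint keeper below 0.06 rad), for 0.2 s.
2. keeper bar swung open (beyond 0.85 rad) (value of joint keeper above 0.85 rad and value of joint switch above 1.45 rad), for 0.2 s.
3. all present posts lie in the cradle, bar open, isolator off ((distance between post1_mid and saddle1 below 0.022 m or distance between post1_mid and saddle2 below 0.022 m or distance between post1_mid and saddle3 below 0.022 m or distance between post1_mid and saddle4 below 0.022 m) and height (world z) of post1_mid between 0.059 and 0.069 m and angle between the x axis of each of post1_mid, post2_mid, post3_mid, post4_mid and the x axis of saddle1, either way round below 0.1 rad and (distance between post2_mid and saddle1 below 0.022 m or distance between post2_mid and saddle2 below 0.022 m or distance between post2_mid and saddle3 below 0.022 m or distance between post2_mid and saddle4 below 0.022 m) and height (world z) of post2_mid between 0.059 and 0.069 m and (distance between post3_mid and saddle1 below 0.022 m or distance between post3_mid and saddle2 below 0.022 m or distance between post3_mid and saddle3 below 0.022 m or distance between post3_mid and saddle4 below 0.022 m) and height (world z) of post3_mid between 0.059 and 0.069 m and (distance between post4_mid and saddle1 below 0.022 m or distance between post4_mid and saddle2 below 0.022 m or distance between post4_mid and saddle3 below 0.022 m or distance between post4_mid and saddle4 below 0.022 m) and height (world z) of post4_mid between 0.059 and 0.069 m and value of joint switch above 1.45 rad and value of joint keeper above 0.5 rad), for 0.2 s.
4. keeper bar shut in its catch over the posts, isolator off (all of step 1 and (distance between post1_mid and saddle1 below 0.022 m or distance between post1_mid and saddle2 below 0.022 m or distance between post1_mid and saddle3 below 0.022 m or distance between post1_mid and saddle4 below 0.022 m) and height (world z) of post1_mid between 0.059 and 0.069 m and angle between the x axis of each of post1_mid, post2_mid, post3_mid, post4_mid and the x axis of saddle1, either way round below 0.1 rad and (distance between post2_mid and saddle1 below 0.022 m or distance between post2_mid and saddle2 below 0.022 m or distance between post2_mid and saddle3 below 0.022 m or distance between post2_mid and saddle4 below 0.022 m) and height (world z) of post2_mid between 0.059 and 0.069 m and (distance between post3_mid and saddle1 below 0.022 m or distance between post3_mid and saddle2 below 0.022 m or distance between post3_mid and saddle3 below 0.022 m or distance between post3_mid and saddle4 below 0.022 m) and height (world z) of post3_mid between 0.059 and 0.069 m and (distance between post4_mid and saddle1 below 0.022 m or distance between post4_mid and saddle2 below 0.022 m or distance between post4_mid and saddle3 below 0.022 m or distance between post4_mid and saddle4 below 0.022 m) and height (world z) of post4_mid between 0.059 and 0.069 m), for 0.2 s.
5. isolator turned on ((distance between post1_mid and saddle1 below 0.022 m or distance between post1_mid and saddle2 below 0.022 m or distance between post1_mid and saddle3 below 0.022 m or distance between post1_mid and saddle4 below 0.022 m) and height (world z) of post1_mid between 0.059 and 0.069 m and angle between the x axis of each of post1_mid, post2_mid, post3_mid, post4_mid and the x axis of saddle1, either way round below 0.1 rad and (distance between post2_mid and saddle1 below 0.022 m or distance between post2_mid and saddle2 below 0.022 m or distance between post2_mid and saddle3 below 0.022 m or distance between post2_mid and saddle4 below 0.022 m) and height (world z) of post2_mid between 0.059 and 0.069 m and (distance between post3_mid and saddle1 below 0.022 m or distance between post3_mid and saddle2 below 0.022 m or distance between post3_mid and saddle3 below 0.022 m or distance between post3_mid and saddle4 below 0.022 m) and height (world z) of post3_mid between 0.059 and 0.069 m and (distance between post4_mid and saddle1 below 0.022 m or distance between post4_mid and saddle2 below 0.022 m or distance between post4_mid and saddle3 below 0.022 m or distance between post4_mid and saddle4 below 0.022 m) and height (world z) of post4_mid between 0.059 and 0.069 m and value of joint switch below 0.12 rad and value of joint keeper below 0.06 rad), for 0.2 s.
At the end, for the whole second after the job is handed in: every present post lies at rest in a place of the cradle (centre within 22 mm of a place's point and 5 mm of its height, level and along the notches within 0.1 rad), keeper bar within 0.06 rad of shut, isolator under 0.12 rad (ON) (all of step 5 and linear speed of each of post1, post2, post3, post4 below 0.03 m/s); the robot touches nothing.
It fails at once if keeper bar open (over 0.15 rad) while the isolator is on (under 0.4 rad) (value of joint keeper above 0.15 rad and value of joint switch below 0.4 rad).
It fails at once if a bystander moved by more than 40 mm (distance of any of mallet, screwdriver, tub, glue, offcut, driver, tin from where it was at the start of the episode above 0.04 m).
Of post1, post2, post3, post4 only 3 to 4 are there at a start; the rules pass over those that are not, and their reading is None.
At some moment in a run one of post1, post2, post3, post4 may be knocked a few centimetres aside while the robot is not near it.
Once in a run the grip may slacken for a moment while it holds something.
It also fails if it takes over 210 s, if anything falls off the work surface, if the arm or the gripper's body presses on something with over 40 N, if the wrist force passes 120 N, or if a joint passes its speed limit or range.

## Robot

A 7-joint arm with a two-finger parallel gripper is mounted at the origin on the work surface. World frame = base frame: x ahead of the robot, y to its left, z up, the work surface at z = 0. Lengths are in m, angles in rad, forces in N, time in s.
With the tool pointing down it reaches from about 0.35 to 0.9 m from the base axis. Payload 19.9 kg.
Tool frame: the origin (TCP) lies midway between the tips of the shut fingers; the grasp point (between the pads) lies 19 mm behind it (r.grip_point_offset is the distance from the TCP to the grasp point, in m); z points along the fingers, y is the line along which they close (so a half turn about z gives the same grasp; the last joint's range is limited). The gripper opens to 94 mm and grips with 3 to 60 N. Pads are 16 mm wide; open, the fingers measure 119 mm over their backs; the gripper's body (75 mm by 177 mm) begins 78 mm behind the grasp point.
Start: joints at [1.234, 0.417, -0.01, 1.614, 0.005, 1.111, -0.053], TCP at [0.182, -0.598, 0.205] pointing down, gripper open.
Joint ranges: [-2.81, 2.81], [-0.39, 2.02], [-1.27, 1.25], [0.06, 2.57], [-1.19, 4.33], [0.19, 2], [-2.82, 2.82]. Speed limits (rad/s): [1.89, 1.89, 2.39, 2.39, 3.01, 3.01, 3.01].

## Interface

Orientations are given as a rotation vector (axis times angle).
In Python, from bench import state, grab_frame, job, spot_in, trace, mark_of, r gives the robot as it stands. The module is installed in compiled form; this text tells all that it offers.
- The arm moves only by the shell command python3 -m inch 'ROWS' [FORCE]. ROWS is JSON, one flat list of numbers, 7 for each row, row after row: the turn, a rotation vector about the tool's x, y, z each as a share of 60 degrees, from -1 to 1, then the shift along the tool's x, y, z each as a share of 80 mm, from -1 to 1, then the closure, from -1 (fully open) to 1 (shut). A call has 1 to 20 rows; each row is the pose to reach, as a shift and turn from the pose commanded when the call began, along the tool's axes at that moment; what a row does not reach only later rows make up. A row lasts 1/12 s, in which the tool goes at most 41.7 mm and 7.16 degrees, less where a joint would pass 70% of its speed; a pose out of reach is approached as far as the arm can. A call with a number of a shift or a turn outside -1 to 1 is refused whole. A call with a gripper value outside its range is refused whole. The fingers move at their own pace and stop on an object; FORCE is the grip in N (left out, the last holds). Time passes only in rows, so rows that repeat a pose let the fingers close. It gives the time, the measured TCP pose, the force, the opening and the grip force at its end, in the units of the state.
- state(): the state, without advancing time (a new reading comes with each control period).
- grab_frame(name): name is "scene" or "top" or "wrist"; returns a dict with "frame" (420x560x3 uint8, red, green, blue), "range_z" (420x560 float32, m along the optical axis (not along the pixel's ray), 0 where there is no reading), "K" (3x3 intrinsics, pixels), "dist" ([k1, k2, p1, p2, k3] as OpenCV has them; the pictures are not rectified), "rvec" (rotation vector, rad) and "tvec" (3), from world to camera coordinates, as OpenCV has them. Camera axes: x right, y down, z forward; pixel columns grow to the right and rows downward; lengths in m; the calibration is good to about 2 mm. A picture is of the moment at which its call begins.
- job.sign_off(): hands the job in; it is judged then, once.
Trained networks look in the newest picture that a camera, given by its name, has taken for a name from the list of things; names that differ only in an ending like _2 or _b are one class to them, and where a whole thing is asked for, a point or a joint stands for the part that bears it (a point fixed in the world has none). Each returns a list of dicts, best first, with "conf" (0 to 1); they miss things now and then, are a little off and sometimes report something else, mostly with a low value. They report only what shows in the picture. A call takes as long as a camera call.
- spot_in(camera, target): "centre" ([x, y, z] in m, in world coordinates, good to about 4 mm: the middle of the surface that is visible of it).
- trace(camera, target): "mask" (420x560 bool, what is visible of it).
- mark_of(camera, target): "centre" ([x, y, z] in m, in world coordinates, good to about 4 mm: a listed point, or the origin of a listed thing).
The state is a dict: "clock": time; "qpos": joint angles; "joint_velocities": joint speeds; "effort": joint torques, N m; "tcp_pos": TCP position; "ee_rot": TCP orientation; "wrist_force": force on the tool from outside, world axes, zero at the start; "ft_torque": the same for the moment, N m; "opening": finger opening in m; "grip_force": force on a finger pad.
Only numpy, scipy, OpenCV 4.12 (cv2) and the standard library are available. Lean on these libraries where they do the work, as an engineer would, in place of code of your own. Each camera call takes 0.05 s, during which the arm holds its last target. There are 200 camera calls.

## Working session

There is one attempt and no reset: what is moved stays moved. The work goes in short steps, Python scripts to look and compute and a shell command to move; the robot and the scene stay as the last step left them, time stands still between calls to the robot, and variables do not carry over. Pictures are saved under pics/ and viewed, at most 14 in all, crops included, and the job is handed in when it is done.

```bash
mkdir -p pics; cat > h.py <<'E'
import numpy as np, cv2
from scipy.spatial.transform import Rotation as R
from bench import state, grab_frame, job, spot_in, trace, mark_of, r
def save(f,n): cv2.imwrite(f'pics/{n}.png', f['frame'][:,:,::-1])
def world(f,mask=None):
    h,w=f['range_z'].shape; v,u=np.mgrid[:h,:w]
    p=cv2.undistortPoints(np.stack([u,v],-1).reshape(-1,1,2).astype(float),f['K'],f['dist']).reshape(h,w,2)
    z=f['range_z']; c=np.dstack([p[...,0]*z,p[...,1]*z,z])
    M=cv2.Rodrigues(np.array(f['rvec'],float))[0]
    W=(c-np.array(f['tvec']).ravel())@M
    W[z==0]=np.nan
    return W
def pix(f,P): return cv2.projectPoints(np.array(P,float).reshape(-1,1,3),np.array(f['rvec'],float),np.array(f['tvec'],float),f['K'],np.array(f['dist'],float))[0].reshape(-1,2)
E
python3 - <<'E'
from h import *
np.set_printoptions(precision=3,suppress=True)
s=state(); print(s)
print(r.grip_point_offset)
f=grab_frame('top'); save(f,'top0'); g=grab_frame('scene'); save(g,'scene0')
for t in ['post1_mid','saddle1','saddle2','saddle3','saddle4','keeper_grip','keeper_hinge','switch_grip','mallet','screwdriver','tub','glue','offcut','driver','tin']:
    for c in ['top','scene']:
        print(c,t,[(np.round(d['centre'],3).tolist(),round(d['conf'],2)) for d in mark_of(c,t)][:6])
E
```

```text
{'clock': 0.0, 'qpos': array([ 1.233,  0.418, -0.01 ,  1.614,  0.005,  1.111, -0.053]), 'joint_velocities': array([-0.   ,  0.001,  0.001,  0.   , -0.001, -0.   , -0.001]), 'effort': array([  0.   , -85.127,   0.639, -42.598,  -0.049,   0.019,   0.   ]), 'tcp_pos': array([ 0.182, -0.597,  0.205]), 'ee_rot': array([-3.106, -0.463,  0.   ]), 'wrist_force': array([-0.042, -0.464,  0.217]), 'ft_torque': array([ 0.022, -0.011,  0.003]), 'grip_force': 0.0, 'opening': 0.09426061789390663}
0.0188
top post1_mid [([0.517, -0.318, 0.014], 0.91)]
scene post1_mid [([0.52, -0.315, 0.013], 0.61)]
top saddle1 [([0.541, 0.048, 0.062], 0.98), ([0.54, 0.167, 0.061], 0.97), ([0.536, 0.224, 0.067], 0.73), ([0.544, 0.112, 0.063], 0.62)]
scene saddle1 [([0.543, 0.044, 0.068], 0.95), ([0.537, 0.171, 0.062], 0.87), ([0.541, 0.109, 0.064], 0.56), ([0.519, -0.241, 0.017], 0.35)]
top saddle2 [([0.541, 0.048, 0.062], 0.98), ([0.54, 0.167, 0.061], 0.97), ([0.536, 0.224, 0.067], 0.73), ([0.544, 0.112, 0.063], 0.62)]
scene saddle2 [([0.543, 0.044, 0.068], 0.95), ([0.537, 0.171, 0.062], 0.87), ([0.541, 0.109, 0.064]
[... 1056 characters left out ...]
[0.602, -0.467, 0.001], 0.81), ([0.655, 0.436, -0.002], 0.43)]
scene mallet [([0.602, -0.466, -0.002], 0.76), ([0.588, 0.282, 0.117], 0.63)]
top screwdriver [([0.72, -0.292, -0.001], 0.76)]
scene screwdriver [([0.718, -0.291, -0.003], 0.89)]
top tub [([0.484, -0.526, -0.004], 0.73)]
scene tub [([0.485, -0.527, 0.004], 0.72)]
top glue [([0.355, -0.517, 0.001], 0.72)]
scene glue [([0.352, -0.518, -0.0], 0.56)]
top offcut [([0.515, -0.319, 0.012], 0.62)]
scene offcut [([0.33, -0.217, 0.002], 0.92)]
top driver [([0.659, 0.432, -0.001], 0.69)]
scene driver [([0.659, 0.437, 0.002], 0.68)]
top tin [([0.534, 0.588, 0.001], 0.83), ([0.543, 0.049, 0.062], 0.27)]
scene tin [([0.536, 0.588, 0.0], 0.68)]
```

View pics/top0.png

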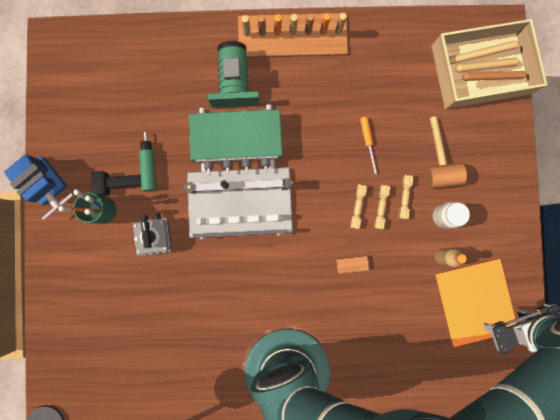

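```bash
python3 - <<'E'
from h import *
f=grab_frame('top')
for i in range(1,5):
  for c in ['top','scene']: print(c,i,[(np.round(d['centre'],3).tolist(),round(d['conf'],2)) for d in mark_of(c,f'post{i}')],[(np.round(d['centre'],3).tolist(),round(d['conf'],2)) for d in spot_in(c,f'post{i}')])
W=world(f)
# blobs at height .02-.035 (post tops) in work zone
m=((W[...,2]>.015)&(W[...,2]<.04)&(W[...,0]>.25)&(W[...,0]<.8)&(W[...,1]<-.03)).astype(np.uint8)
n,l,st,c=cv2.connectedComponentsWithStats(m)
for k in range(1,n):
  if st[k,4]<60: continue
  P=W[l==k][:,:2]; (cx,cy),(w,h),a=cv2.minAreaRect(P.astype(np.float32)*1000); q=P-P.mean(0)
  e=np.linalg.svd(q,full_matrices=False)[2][0]
  print('blob',c[k].round(),st[k,4],round(cx),round(cy),round(w),round(h),round(a),'axis',np.degrees(np.arctan2(e[1],e[0])).round(1),'zmed',np.median(W[l==k][:,2]).round(3))
# cradle edges
for n_,b in [('switch',mark_of('top','switch_grip')[0]['centre'])]:
  mm=(np.abs(W[...,0]-b[0])<.08)&(np.abs(W[...,1]-b[1])<.08)&(W[...,2]>.1)&(W[...,2]<.13)
  P=W[mm];print(n_,P.mean(0).round(3)); q=P[:,:2]-P[:,:2].mean(0); e=np.linalg.svd(q,full_matrices=False)[2][0]; t=q@e
  print('axis',e.round(3),t.min(),t.max(),len(P))
mm=(W[...,2]>.105)&(W[...,2]<.15)&(np.abs(W[...,0]-.591)<.03)&(np.abs(W[...,1]-.171)<.03);print('knob',W[mm].mean(0),W[mm].min(0),W[mm].max(0))
E
```

```text
top 1 [([0.523, -0.244, -0.002], 0.9), ([0.517, -0.321, 0.002], 0.84), ([0.547, -0.397, 0.003], 0.63)] [([0.545, -0.393, 0.029], 0.97), ([0.517, -0.318, 0.027], 0.89), ([0.521, -0.236, 0.028], 0.67)]
scene 1 [([0.512, -0.318, 0.003], 0.89), ([0.544, -0.398, -0.002], 0.87), ([0.524, -0.245, -0.002], 0.86)] [([0.556, -0.401, 0.023], 0.79), ([0.525, -0.32, 0.028], 0.75), ([0.538, -0.247, 0.026], 0.75)]
top 2 [([0.523, -0.244, -0.002], 0.9), ([0.517, -0.321, 0.002], 0.84), ([0.547, -0.397, 0.003], 0.63)] [([0.545, -0.393, 0.029], 0.97), ([0.517, -0.318, 0.027], 0.89), ([0.521, -0.236, 0.028], 0.67)]
scene 2 [([0.512, -0.318, 0.003], 0.89), ([0.544, -0.398, -0.002], 0.87), ([0.524, -0.245, -0.002], 0.86)] [([0.556, -0.401, 0.023], 0.79), ([0.525, -0.32, 0.028], 0.75), ([0.538, -0.247, 0.026], 0.75)]
top 3 [([0.523, -0.244, -0.002], 0.9), ([0.517, -0.321, 0.002], 0.84), ([0.547, -0.397, 0.003], 0.63)] [([0.545, -0.393, 0.029], 0.97), ([0.517, -0.318, 0.027], 0.89), ([0.521, -0.236, 0.028], 0.67)]
scene 3 [([0.512, -0.318, 0.003], 0.89), ([0.544, -0.398, -0.002], 0.87), ([0.524, -0.245, -0.
[... 444 characters left out ...]
79), ([0.525, -0.32, 0.028], 0.75), ([0.538, -0.247, 0.026], 0.75)]
blob [437. 140.] 319 723 -509 156 26 6 axis -175.1 zmed 0.03
blob [367. 134.] 199 746 -283 109 25 10 axis -169.2 zmed 0.022
blob [406. 197.] 359 546 -397 29 140 81 axis 170.6 zmed 0.025
blob [358. 207.] 351 519 -242 29 140 78 axis 167.7 zmed 0.025
blob [382. 207.] 352 516 -319 29 140 79 axis 168.7 zmed 0.026
blob [438. 216.] 60 482 -501 74 27 3 axis -179.0 zmed 0.03
blob [352. 264.] 437 337 -217 46 101 5 axis 95.5 zmed 0.021
switch [0.448 0.413 0.116]
axis [-0.991 -0.137] -0.043621407982028966 0.03894523981590493 198
knob [0.58874497 0.17399967 0.13531237] [0.57948299 0.16463699 0.10768878] [0.59874025 0.18466334 0.14475673]
```

The top picture shows the cradle at (240,210), the isolator at (152,235), three posts at (358,207), (382,207) and (406,197), and the offcut at (352,264). The measured heights and sizes agree with what was given. Next I raise the arm, square up the yaw and travel.

```bash
cat >> h.py <<'E'
def yaw(s): 
    x=R.from_rotvec(s['ee_rot']).apply([1,0,0]); return np.degrees(np.arctan2(x[1],x[0]))
def plan(p,yw):
    s=state(); Rt=R.from_rotvec(s['ee_rot'])
    T=R.from_matrix(np.array([[np.cos(yw),np.sin(yw),0],[np.sin(yw),-np.cos(yw),0],[0,0,-1]]))
    sh=Rt.inv().apply(np.array(p)-s['tcp_pos'])/.08; tu=np.degrees((Rt.inv()*T).as_rotvec())/60
    print('t',round(s['clock'],1),'tcp',s['tcp_pos'].round(4),'yaw',yaw(s).round(1),'| turn',tu.round(3),'shift',sh.round(3),'F',s['wrist_force'].round(1),'op',round(s['opening'],3),'grip',round(float(s['grip_force']),1))
E
I="python3 -m inch"
$I '[0,0,0.283,0,0,-0.5,-1, 0,0,0.283,0,0,-0.5,-1, 0,0,0.283,0,0,-0.5,-1]'
for i in 1 2 3 4 5; do $I '[0,0,0,0.7,-0.87,0,-1, 0,0,0,0.7,-0.87,0,-1, 0,0,0,0.7,-0.87,0,-1]' ; done | tail -1
python3 -c "
from h import *
plan([.48,.1,.245],0)"
```

```text
clock: 2.75
tcp_pos: [0.1825, -0.5987, 0.2474]
ee_rot: [3.139, -0.013, 0.002]
wrist_force: [0.9, -0.1, -0.6]
opening: 0.0941
grip_force: 0.0
grip_force: 0.0
t 4.0 tcp [ 0.4662 -0.2441  0.2457] yaw 0.4 | turn [-0.001 -0.002  0.006] shift [ 0.201 -4.3    0.016] F [-0.6  1.3 -0.7] op 0.094 grip 0.0
```

```bash
I="python3 -m inch"
for i in 1 2 3 4 5; do $I '[0,0,0,0.04,-0.86,0,-1, 0,0,0,0.04,-0.86,0,-1]' ; done >/dev/null
for i in 1 2 3; do $I '[0,0,0,-0.15,-0.85,0,-1, 0,0,0,-0.15,-0.85,0,-1, 0,0,0,-0.15,-0.85,0,-1]' ; done | tail -6
python3 - <<'E'
from h import *
f=grab_frame('wrist'); save(f,'w1'); save(grab_frame('scene'),'scene1')
m=mark_of('wrist','switch_grip'); print(m)
W=world(f)
b=np.array(m[0]['centre'])
mm=(np.abs(W[...,0]-b[0])<.07)&(np.abs(W[...,1]-b[1])<.07)&(W[...,2]>.108)&(W[...,2]<.13)
P=W[mm];print(len(P),P.mean(0).round(3)); print(cv2.minAreaRect(P[:,:2].astype(np.float32)*1000))
plan([.441,.4135,.19],np.radians(8))
E
```

```text
clock: 5.58
tcp_pos: [0.4408, 0.3029, 0.2457]
ee_rot: [-3.139, -0.008, 0.001]
wrist_force: [-0.7, 1.0, -0.4]
opening: 0.094
grip_force: 0.0
[{'centre': [0.4418, 0.4189, 0.1011], 'conf': 0.62}]
1564 [0.45  0.414 0.118]
((450.3836669921875, 415.720458984375), (84.77753448486328, 18.588552474975586), 6.910355091094971)
t 5.7 tcp [0.4429 0.2975 0.2453] yaw -0.0 | turn [ 0.     0.    -0.134] shift [-0.024 -1.45   0.691] F [ 0.5 -1.   0.3] op 0.094 grip 0.0
```

View pics/w1.png

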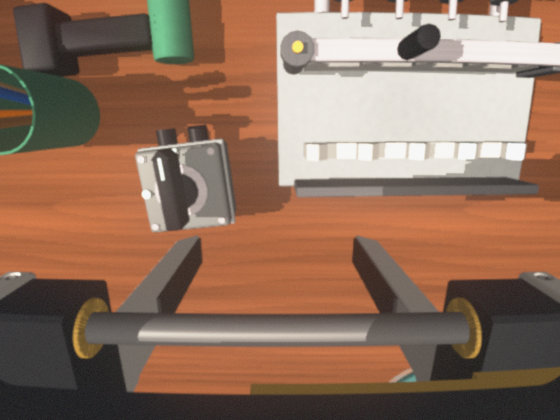

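The picture shows the isolator handle at (170,190), with its nose pointing up (+x) and the OFF dot at (147,194). Its axis is about (.442,.415) and its yaw about 7°.

```bash
I="python3 -m inch"
$I '[0,0,0,0,-0.73,0.3,-1, 0,0,0,0,-0.73,0.3,-1]' >/dev/null
$I '[0,0,0,-0.01,-0.73,0.3,-1, 0,0,0,-0.01,-0.73,0.3,-1, 0,0,-0.117,-0.01,-0.73,0.3,-0.4, 0,0,-0.117,-0.01,-0.73,0.3,-0.4, 0,0,-0.117,-0.01,-0.73,0.3,-0.4, 0,0,-0.117,-0.01,-0.73,0.3,-0.4]' 
python3 -c "
from h import *
plan([.442,.415,.086],np.radians(7))"
```

```text
clock: 6.4
tcp_pos: [0.443, 0.4134, 0.1978]
ee_rot: [3.136, 0.183, 0.001]
wrist_force: [0.6, 0.1, 0.6]
opening: 0.0709
grip_force: 0.0
t 6.4 tcp [0.443  0.4134 0.1978] yaw 6.7 | turn [ 0.    -0.001 -0.005] shift [-0.011 -0.022  1.398] F [0.6 0.1 0.6] op 0.071 grip 0.0
```

```bash
I="python3 -m inch"
$I '[0,0,0,-0.01,-0.02,0.7,-0.4, 0,0,0,-0.01,-0.02,0.7,-0.4]' >/dev/null
$I '[0,0,0,0,0,0.7,-0.4, 0,0,0,0,0,0.7,-0.4, 0,0,0,0,0,0.7,-0.4, 0,0,0,0,0,0.7,1, 0,0,0,0,0,0.7,1, 0,0,0,0,0,0.7,1, 0,0,0,0,0,0.7,1, 0,0,0,0,0,0.7,1, 0,0,0,0,0,0.7,1]' 40
# turn 60 deg anticlockwise then 34
$I '[0,0,-0.12,0,0,0,1, 0,0,-0.24,0,0,0,1, 0,0,-0.36,0,0,0,1, 0,0,-0.48,0,0,0,1, 0,0,-0.6,0,0,0,1, 0,0,-0.72,0,0,0,1, 0,0,-0.84,0,0,0,1, 0,0,-0.95,0,0,0,1, 0,0,-0.95,0,0,0,1]'
python3 -c "
from h import *
plan([.442,.415,.086],np.radians(97))"
```

```text
clock: 7.32
tcp_pos: [0.4412, 0.4165, 0.0861]
ee_rot: [-3.135, -0.191, -0.001]
wrist_force: [-0.1, -0.0, -0.2]
opening: 0.0294
grip_force: 0.0
clock: 8.07
tcp_pos: [0.4421, 0.4155, 0.0859]
ee_rot: [2.657, 1.673, 0.001]
wrist_force: [2.3, -7.1, 8.6]
opening: 0.0181
grip_force: 40.0
t 8.1 tcp [0.4421 0.4155 0.0859] yaw 64.4 | turn [ 0.001  0.001 -0.543] shift [-0.006  0.002 -0.001] F [ 2.3 -7.1  8.6] op 0.018 grip 40.0
```

```bash
I="python3 -m inch"
$I '[0,0,-0.12,0,0,0,1, 0,0,-0.24,0,0,0,1, 0,0,-0.36,0,0,0,1, 0,0,-0.48,0,0,0,1, 0,0,-0.56,0,0,0,1, 0,0,-0.56,0,0,0,1, 0,0,-0.56,0,0,0,1]'
$I '[0,0,0,0,0,0,-0.4, 0,0,0,0,0,0,-0.4, 0,0,0,0,0,0,-0.4,0,0,0,0,0,0,-0.4, 0,0,0,0,0,-0.7,-0.4, 0,0,0,0,0,-0.7,-0.4]'
$I '[0,0,0,0,0,-1,-0.4, 0,0,0,0,0,-1,-0.4, 0,0,0,0,0,-1,-0.4]' >/dev/null
python3 - <<'E'
from h import *
f=grab_frame('top'); W=world(f); 
mm=(np.abs(W[...,0]-.442)<.07)&(np.abs(W[...,1]-.415)<.07)&(W[...,2]>.108)&(W[...,2]<.13)
print(cv2.minAreaRect(W[mm][:,:2].astype(np.float32)*1000))
save(f,'top2'); cv2.imwrite('pics/top2c.png',cv2.resize(f['frame'][150:300,60:260,::-1],(800,600)))
plan([.45,.30,.24],0)
E
```

```text
clock: 8.65
tcp_pos: [0.4419, 0.4155, 0.0859]
ee_rot: [2.07, 2.362, -0.0]
wrist_force: [2.4, -7.3, 7.9]
opening: 0.018
grip_force: 40.1
clock: 9.15
tcp_pos: [0.4409, 0.4175, 0.1447]
ee_rot: [-2.068, -2.364, -0.003]
wrist_force: [0.4, 0.5, 1.2]
opening: 0.0543
grip_force: 0.0
((446.7651062011719, 393.3331298828125), (28.279586791992188, 8.963290214538574), 88.43462371826172)
t 9.4 tcp [0.4416 0.4179 0.2253] yaw 97.6 | turn [ 1.000e-03 -6.000e-03  1.627e+00] shift [-1.474 -0.09  -0.189] F [ 0.2  0.2 -0.6] op 0.066 grip 0.0
```

View pics/top2c.png

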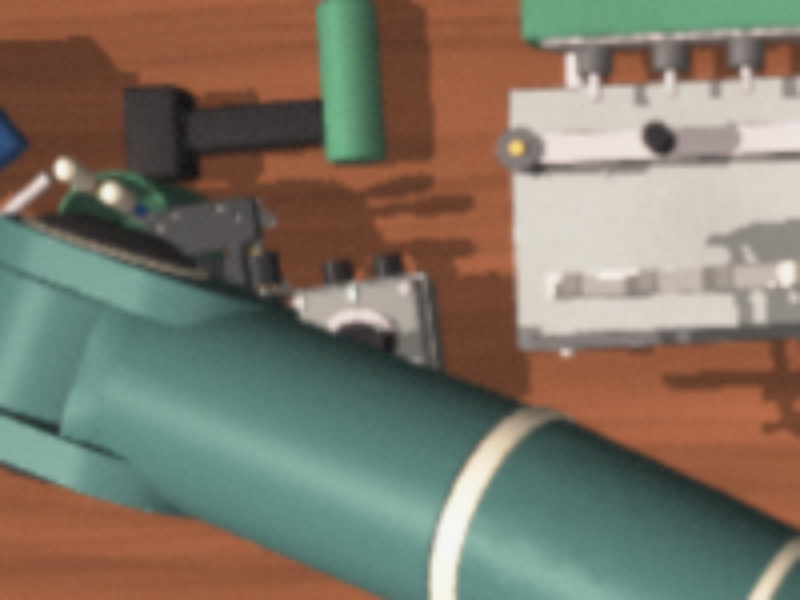

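In the crop the handle now points left at (350,330), and the bar is still shut at (520,145)-(800,145). Next is the keeper knob.

```bash
I="python3 -m inch"
$I '[0,0,0.12,0,0,0,-0.4, 0,0,0.12,0,0,0,-0.4]' >/dev/null
for i in 1 2 3; do $I '[0,0,0,-0.75,0.3,0,-0.4, 0,0,0,-0.75,0.3,0,-0.4]'; done >/dev/null
python3 - <<'E'
from h import *
f=grab_frame('wrist'); save(f,'w3')
print(mark_of('wrist','keeper_grip'),mark_of('top','keeper_grip'))
g=grab_frame('top'); save(g,'top3')
for n,F in [('wrist',f),('top',g)]:
  W=world(F); mm=(np.abs(W[...,0]-.59)<.03)&(np.abs(W[...,1]-.172)<.03)&(W[...,2]>.13)&(W[...,2]<.15); P=W[mm]
  if len(P): print(n,len(P),P.min(0),P.max(0),P.mean(0))
  mm=(np.abs(W[...,0]-.442)<.07)&(np.abs(W[...,1]-.415)<.07)&(W[...,2]>.108)&(W[...,2]<.13)
  if mm.sum()>5:print(mm.sum(),cv2.minAreaRect(W[mm][:,:2].astype(np.float32)*1000))
plan([.59,.172,.2],np.radians(90))
E
```

```text
[] [{'centre': [0.5909, 0.1695, 0.119], 'conf': 0.74}]
876 ((444.04949951171875, 395.8711853027344), (18.88739013671875, 29.174081802368164), 6.3361406326293945)
top 43 [0.58023121 0.16656585 0.13042823] [0.59887637 0.18447161 0.14515405] [0.58969295 0.17508725 0.13949512]
165 ((441.9367370605469, 421.37744140625), (18.08113670349121, 83.1104965209961), 6.644768714904785)
t 10.3 tcp [0.5141 0.2364 0.221 ] yaw 90.5 | turn [-0.001  0.     0.008] shift [-0.813  0.942  0.262] F [-0.2  0.1  0.4] op 0.066 grip 0.0
```

View pics/w3.png

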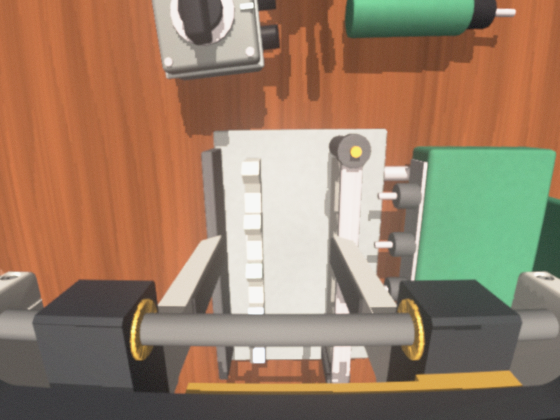

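The handle is at 96.6°, so the isolator is OFF. In the wrist view the hinge is at (352,150), and the knob is hidden under the right finger at about (.590,.173).

```bash
I="python3 -m inch"
$I '[0,0,0,-0.8,0.95,0,-0.4, 0,0,0,-0.8,0.95,0,-0.4, 0,0,0,-0.8,0.95,0,-0.4, 0,0,0,-0.8,0.95,0,-0.4,0,0,0,-0.8,0.95,0,-0.4]' >/dev/null
python3 -c "
from h import *
plan([.59,.173,.102],np.radians(90))"
$I '[0,0,0,0,0,0.74,-0.4, 0,0,0,0,0,0.74,-0.4]' >/dev/null
$I '[0,0,0,0,0,0.74,-0.4, 0,0,0,0,0,0.74,-0.4,0,0,0,0,0,0.74,1,0,0,0,0,0,0.74,1,0,0,0,0,0,0.74,1,0,0,0,0,0,0.74,1,0,0,0,0,0,0.74,1,0,0,0,0,0,0.74,1,0,0,0,0,0,0.74,1,0,0,0,0,0,0.74,1]'
```

```text
t 10.7 tcp [0.5904 0.1742 0.2209] yaw 90.5 | turn [-0.001 -0.001  0.008] shift [-0.017 -0.003  1.486] F [-0.8  0.5  0.3] op 0.066 grip 0.0
clock: 11.73
tcp_pos: [0.5921, 0.1734, 0.1038]
ee_rot: [2.214, 2.227, 0.004]
wrist_force: [9.2, 1.3, -2.5]
opening: 0.0217
grip_force: 40.0
```

```bash
I="python3 -m inch"
$I '[0,0,-0.095,0.007,0.137,0,1, 0,0,-0.19,0.027,0.273,0,1, 0,0,-0.285,0.06,0.406,0,1, 0,0,-0.38,0.11,0.535,0,1, 0,0,-0.475,0.17,0.66,0,1, 0,0,-0.57,0.24,0.776,0,1, 0,0,-0.665,0.323,0.886,0,1, 0,0,-0.665,0.323,0.886,0,1]'
$I '[0,0,-0.095,0.007,0.137,0,1, 0,0,-0.19,0.027,0.273,0,1, 0,0,-0.285,0.06,0.406,0,1, 0,0,-0.38,0.11,0.535,0,1, 0,0,-0.475,0.17,0.66,0,1, 0,0,-0.475,0.17,0.66,0,1]'
```

```text
clock: 12.4
tcp_pos: [0.6633, 0.2011, 0.1038]
ee_rot: [1.311, 2.854, 0.005]
wrist_force: [6.4, 2.3, 5.3]
opening: 0.0214
grip_force: 40.0
clock: 12.9
tcp_pos: [0.6943, 0.2465, 0.1038]
ee_rot: [0.566, 3.088, 0.005]
wrist_force: [7.4, 3.6, 4.4]
opening: 0.0215
grip_force: 40.0
```

The keeper should be about 1.2 rad open. I release it, lift and go to the posts.

```bash
I="python3 -m inch"
$I '[0,0,0,0,0,0,-0.4, 0,0,0,0,0,0,-0.4, 0,0,0,0,0,0,-0.4,0,0,0,0,0,0,-0.4, 0,0,0,0,0,-0.7,-0.3, 0,0,0,0,0,-0.7,-0.3]' >/dev/null
$I '[0,0,-0.08,0,0,-0.7,-0.3, 0,0,-0.16,0,0,-0.7,-0.3]' >/dev/null
for i in 1 2 3 4 5 6; do $I '[0,0,0,0.195,-0.9,0,-0.3, 0,0,0,0.195,-0.9,0,-0.3]'; done >/dev/null
python3 - <<'E'
from h import *
f=grab_frame('top'); save(f,'top4'); W=world(f)
print(mark_of('top','keeper_grip'))
for t in ['saddle1']: 
  for c in ['top','scene']: print(c,[(np.round(d['centre'],3).tolist(),round(d['conf'],2)) for d in mark_of(c,t)])
w=grab_frame('wrist'); save(w,'w4')
for n,F in [('top',f),('wrist',w)]:
  W=world(F); m=((W[...,2]>.015)&(W[...,2]<.04)&(W[...,0]>.4)&(W[...,0]<.66)&(W[...,1]<-.1)&(W[...,1]>-.5)).astype(np.uint8)
  k,l,st,c=cv2.connectedComponentsWithStats(m)
  for j in range(1,k):
    if st[j,4]<60: continue
    print(n,c[j].round(),st[j,4],np.round(cv2.minAreaRect(W[l==j][:,:2].astype(np.float32)*1000)[0]),cv2.minAreaRect(W[l==j][:,:2].astype(np.float32)*1000)[1:])
plan([.519,-.242,.12],np.radians(168))
E
```

```text
[{'centre': [0.6939, 0.2491, 0.1198], 'conf': 0.79}, {'centre': [0.5489, -0.3936, 0.0139], 'conf': 0.32}]
top [([0.54, 0.047, 0.061], 0.89), ([0.543, 0.111, 0.066], 0.83), ([0.539, 0.226, 0.068], 0.81), ([0.539, 0.167, 0.062], 0.58)]
scene [([0.544, 0.111, 0.066], 0.75), ([0.545, 0.046, 0.068], 0.65), ([0.54, 0.169, 0.064], 0.57), ([0.541, 0.229, 0.064], 0.57)]
top [407. 184.] 156 [ 576. -404.] ((28.0238037109375, 79.47135162353516), 85.00152587890625)
wrist [213. 191.] 1716 [ 507. -241.] ((28.551734924316406, 112.8719482421875), 76.99717712402344)
wrist [162. 232.] 2119 [ 544. -319.] ((27.98447036743164, 139.20089721679688), 78.74774932861328)
wrist [ 21. 217.] 685 [ 484. -493.] ((14.524145126342773, 60.85199737548828), 89.97978973388672)
wrist [104. 235.] 1715 [ 536. -396.] ((29.39466667175293, 117.13540649414062), 80.57389831542969)
wrist [ 63. 286.] 282 [ 579. -478.] ((38.8821907043457, 18.411916732788086), 48.87253952026367)
t 14.8 tcp [ 0.5142 -0.1599  0.2153] yaw 168.4 | turn [-0.     0.     0.006] shift [-0.266 -0.992  1.192] F [-0.   0.8 -0.1] op 0.061 grip 0.0
```

View pics/top4.png

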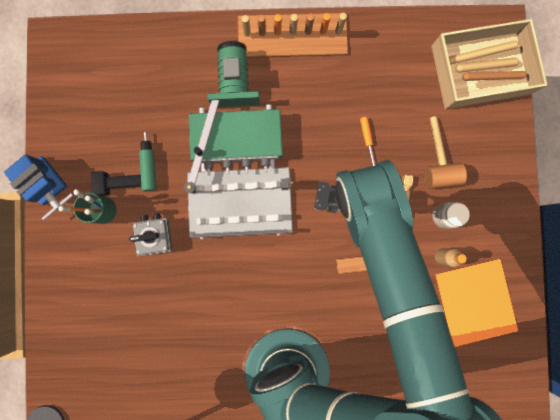

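The bar is open at (205,140), the isolator is OFF, and the middle post has been knocked about 28 mm in +x. I pick the first post at (.519,-.242).

```bash
I="python3 -m inch"
$I '[0,0,0,-0.26,-0.98,0.8,-0.2, 0,0,0,-0.26,-0.98,0.8,-0.2, 0,0,0,-0.26,-0.98,0.8,-0.2, 0,0,0,-0.26,-0.98,0.8,-0.2]' >/dev/null
python3 - <<'E'
from h import *
w=grab_frame('wrist'); save(w,'w5'); W=world(w)
m=((W[...,2]>.015)&(W[...,2]<.04)&(W[...,0]>.4)&(W[...,0]<.66)&(W[...,1]<-.1)&(W[...,1]>-.5)).astype(np.uint8)
k,l,st,c=cv2.connectedComponentsWithStats(m)
for j in range(1,k):
    if st[j,4]<60: continue
    print(c[j].round(),st[j,4],np.round(cv2.minAreaRect(W[l==j][:,:2].astype(np.float32)*1000)[0]),cv2.minAreaRect(W[l==j][:,:2].astype(np.float32)*1000)[1:])
plan([.519,-.242,.006],np.radians(168))
E
```

```text
[277. 201.] 3344 [ 520. -244.] ((27.77610969543457, 138.54898071289062), 77.52130126953125)
[209. 204.] 1706 [ 515. -313.] ((27.291675567626953, 82.81341552734375), 78.72832489013672)
[139. 232.] 2234 [ 528. -394.] ((28.5655517578125, 101.06561279296875), 81.09014129638672)
[ 37. 217.] 955 [ 483. -493.] ((13.978623390197754, 60.011653900146484), 89.91384887695312)
[225. 292.] 120 [ 603. -316.] ((7.599297046661377, 25.881032943725586), 59.89177703857422)
t 15.2 tcp [ 0.5187 -0.2409  0.1498] yaw 168.4 | turn [ 0.002 -0.002  0.006] shift [-0.011 -0.016  1.798] F [0.3 1.2 1.4] op 0.056 grip 0.0
```

View pics/w5.png

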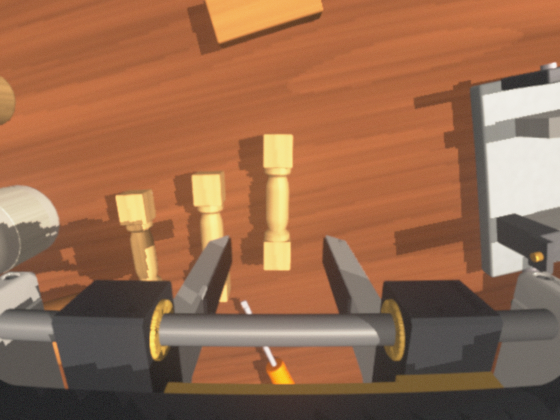

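The nearest post is between the fingers at (278,200), with its centre at (.520,-.244).

```bash
I="python3 -m inch"
$I '[0,0,0.01,-0.02,-0.03,0.9,-0.2, 0,0,0.01,-0.02,-0.03,0.9,-0.2, 0,0,0.01,-0.02,-0.03,0.9,-0.2]' >/dev/null
$I '[0,0,0,0,0,0.89,-0.2, 0,0,0,0,0,0.89,-0.2, 0,0,0,0,0,0.89,-0.2,0,0,0,0,0,0.89,1,0,0,0,0,0,0.89,1,0,0,0,0,0,0.89,1,0,0,0,0,0,0.89,1,0,0,0,0,0,0.89,1,0,0,0,0,0,0.89,1,0,0,0,0,0,0.89,1]' 35
$I '[0,0,0,0,0,-0.5,1, 0,0,0,0,0,-1,1,0,0,0,0,0,-1,1]' 
python3 - <<'E'
from h import *
plan([.541,.167,.18],np.radians(181.5))
E
```

```text
clock: 16.28
tcp_pos: [0.5203, -0.2441, 0.0089]
ee_rot: [0.334, 3.123, -0.001]
wrist_force: [-3.1, 0.4, 11.3]
opening: 0.0232
grip_force: 35.0
clock: 16.53
tcp_pos: [0.5227, -0.244, 0.0942]
ee_rot: [0.333, 3.117, -0.003]
wrist_force: [1.0, -0.1, 0.2]
opening: 0.0229
grip_force: 35.0
t 16.5 tcp [ 0.5227 -0.244   0.0942] yaw 167.8 | turn [-0.002  0.006 -0.228] shift [ 0.853  5.068 -1.084] F [ 1.  -0.1  0.2] op 0.023 grip 35.0
```

```bash
I="python3 -m inch"
$I '[0,0,-0.115,0,0,-0.5,1, 0,0,-0.225,0,0,-1,1,0,0,-0.225,0,0,-1,1]' 55 >/dev/null
for i in 1 2 3 4 5 6; do $I '[0,0,0,-0.05,0.86,0,1, 0,0,0,-0.05,0.86,0,1]'; done >/dev/null
$I '[0,0,0,0,0,0,1]' >/dev/null
python3 - <<'E'
from h import *
w=grab_frame('wrist'); save(w,'w6')
print([(np.round(d['centre'],3).tolist(),round(d['conf'],2)) for d in mark_of('wrist','saddle1')])
print([(np.round(d['centre'],3).tolist(),round(d['conf'],2)) for d in mark_of('wrist','post1_mid')])
plan([.5405,.168,.06],np.radians(181.2))
E
```

```text
[([0.54, 0.048, 0.061], 0.97), ([0.542, 0.107, 0.065], 0.93), ([0.539, 0.227, 0.063], 0.86), ([0.538, 0.167, 0.06], 0.78)]
[([0.539, 0.224, 0.06], 0.73)]
t 18.0 tcp [0.5345 0.1692 0.1679] yaw -178.7 | turn [-0.    -0.     0.002] shift [-0.075 -0.016  1.348] F [ 0.1 -0.2 -0.4] op 0.022 grip 55.0
```

View pics/w6.png

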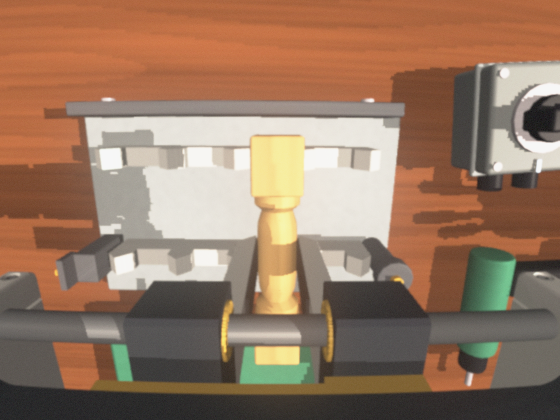

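The saddles agree with the earlier fit, and the post is held straight at (278,250) over place 3. I lower it.

```bash
I="python3 -m inch"
$I '[0,0,0,-0.07,-0.015,0.4,1, 0,0,0,-0.07,-0.015,0.8,1, 0,0,0,-0.07,-0.015,0.8,1]' >/dev/null
$I '[0,0,0,0,0,0.25,1, 0,0,0,0,0,0.5,1, 0,0,0,0,0,0.55,1, 0,0,0,0,0,0.55,1]'
$I '[0,0,0,0,0,0,0.1, 0,0,0,0,0,0,0.1, 0,0,0,0,0,0,0.1,0,0,0,0,0,0,0.1, 0,0,0,0,0,-0.5,0.1, 0,0,0,0,0,-1,0.1, 0,0,0,0,0,-1,0.1]'
python3 - <<'E'
from h import *
w=grab_frame('wrist'); save(w,'w7'); W=world(w)
m=(np.abs(W[...,1]-.168)<.02)&(np.abs(W[...,0]-.54)<.08)&(W[...,2]>.068)&(W[...,2]<.1); P=W[m]
print(len(P),np.percentile(P[:,2],[5,25,50,75,95]).round(3),P.min(0).round(3),P.max(0).round(3))
print([(np.round(d['centre'],3).tolist(),round(d['conf'],2)) for d in mark_of('wrist','post1_mid')])
plan([.546,-.319,.15],np.radians(168))
E
```

```text
clock: 18.6
tcp_pos: [0.5402, 0.1675, 0.0604]
ee_rot: [0.033, -3.14, 0.001]
wrist_force: [0.1, -0.6, -0.1]
opening: 0.0231
grip_force: 55.0
clock: 19.18
tcp_pos: [0.5423, 0.1702, 0.1464]
ee_rot: [-0.036, 3.135, 0.004]
wrist_force: [1.4, -0.0, 1.6]
opening: 0.0421
grip_force: 0.0
4708 [0.07  0.074 0.077 0.078 0.079] [0.471 0.153 0.068] [0.611 0.183 0.08 ]
[]
t 19.3 tcp [0.5409 0.1684 0.1414] yaw -178.7 | turn [0.    0.002 0.221] shift [ 0.071 -6.093 -0.109] F [-0.2  0.  -0.9] op 0.042 grip 0.0
```

Post 1 is seated: its top is at 78 mm and its centre at (.541,.168). Next is the second post.

```bash
I="python3 -m inch"
$I '[0,0,0,0,0,-0.6,-0.2, 0,0,0,0,0,-0.6,-0.2]' >/dev/null
for i in 1 2 3 4 5 6; do $I '[0,0,0,0.01,-0.87,0,-0.2, 0,0,0,0.01,-0.87,0,-0.2]'; done >/dev/null
$I '[0,0,0.11,0.01,-0.85,0,-0.2, 0,0,0.21,0.01,-0.85,0,-0.2,0,0,0.21,0.01,-0.85,0.5,-0.2,0,0,0.21,0.01,-0.85,0.5,-0.2]' >/dev/null
cat > posts.py <<'E'
from h import *
import sys
w=grab_frame('wrist'); save(w,sys.argv[1]); W=world(w)
m=((W[...,2]>.015)&(W[...,2]<.04)&(W[...,0]>.4)&(W[...,0]<.7)&(W[...,1]<-.1)&(W[...,1]>-.5)).astype(np.uint8)
k,l,st,c=cv2.connectedComponentsWithStats(m)
for j in range(1,k):
    if st[j,4]<60: continue
    print(c[j].round(),st[j,4],np.round(cv2.minAreaRect(W[l==j][:,:2].astype(np.float32)*1000)[0]),cv2.minAreaRect(W[l==j][:,:2].astype(np.float32)*1000)[1:])
plan([float(a) for a in sys.argv[2:5]],np.radians(float(sys.argv[5])))
E
python3 posts.py w8 .544 -.319 .008 168.7
```

```text
[276. 201.] 3470 [ 544. -319.] ((27.55613136291504, 138.31170654296875), 78.54566192626953)
[ 91. 181.] 830 [ 483. -493.] ((58.84355163574219, 13.81282901763916), 0.030313150957226753)
[198. 198.] 2437 [ 536. -396.] ((28.528675079345703, 115.47518157958984), 81.20438385009766)
[138. 270.] 326 [ 578. -478.] ((41.34159469604492, 19.686044692993164), 49.96059036254883)
[313. 296.] 141 [ 653. -300.] ((46.4417724609375, 5.537557125091553), 9.201234817504883)
t 20.8 tcp [ 0.5437 -0.3168  0.1449] yaw 168.7 | turn [ 0.002 -0.005  0.   ] shift [-0.018 -0.03   1.711] F [-0.3  1.4  0.6] op 0.056 grip 0.0
```

```bash
I="python3 -m inch"
$I '[0,0,0,-0.01,-0.03,0.85,-0.2, 0,0,0,-0.01,-0.03,0.85,-0.2, 0,0,0,-0.01,-0.03,0.85,-0.2]' >/dev/null
$I '[0,0,0,0,0,0.84,-0.2, 0,0,0,0,0,0.84,-0.2, 0,0,0,0,0,0.84,-0.2,0,0,0,0,0,0.84,1,0,0,0,0,0,0.84,1,0,0,0,0,0,0.84,1,0,0,0,0,0,0.84,1,0,0,0,0,0,0.84,1,0,0,0,0,0,0.84,1,0,0,0,0,0,0.84,1]' 50
$I '[0,0,0,0,0,-0.5,1, 0,0,0,0,0,-1,1,0,0,0,0,0,-1,1]' |sed -n '2p;5p'
$I '[0,0,-0.115,0,0,-0.5,1, 0,0,-0.21,0,0,-1,1,0,0,-0.21,0,0,-1,1]' >/dev/null
for i in 1 2 3 4 5; do $I '[0,0,0,0,0.86,0,1, 0,0,0,0,0.86,0,1]'; done |tail -2
python3 - <<'E'
from h import *
plan([.5415,.108,.06],np.radians(181.2))
E
```

```text
clock: 21.92
tcp_pos: [0.5462, -0.3201, 0.0137]
ee_rot: [0.31, 3.126, -0.001]
wrist_force: [-3.0, 0.4, 10.4]
opening: 0.0224
grip_force: 50.0
tcp_pos: [0.5488, -0.3202, 0.0997]
opening: 0.0226
opening: 0.0226
grip_force: 50.0
t 23.2 tcp [0.5375 0.0275 0.1732] yaw -178.6 | turn [0.    0.001 0.003] shift [-0.073  1.005  1.415] F [-0.   1.2 -1. ] op 0.023 grip 50.0
```

```bash
I="python3 -m inch"
$I '[0,0,0,-0.06,1,0,1, 0,0,0,-0.06,1,0,1, 0,0,0,-0.06,1,0,1]' >/dev/null
cat > held.py <<'E'
from h import *
import sys
y=float(sys.argv[1]); w=grab_frame('wrist'); save(w,sys.argv[2]); W=world(w); s=state()
m=(np.abs(W[...,1]-y)<.02)&(W[...,0]<.505)&(W[...,0]>.45)&(W[...,2]>.09)&(W[...,2]<.25); P=W[m]
if len(P): print('block',len(P),np.percentile(P[:,2],[25,50,75,90]).round(3),P.min(0).round(3),P.max(0).round(3),P[:,1].mean(),'tcpz',s['tcp_pos'][2])
plan([float(sys.argv[3]),y,.06],np.radians(181.2))
E
python3 held.py .108 w9 .5415
```

```text
block 3552 [0.188 0.188 0.189 0.189] [0.467 0.097 0.176] [0.505 0.125 0.191] 0.11075136105341978 tcpz 0.17337755087967852
t 23.6 tcp [0.5404 0.1088 0.1734] yaw -178.3 | turn [0.001 0.001 0.008] shift [-0.012 -0.012  1.417] F [ 0.1 -1.  -0.3] op 0.022 grip 50.0
```

View pics/w9.png

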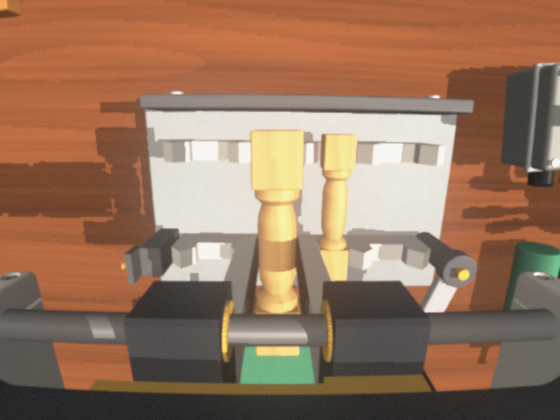

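Post 1 is seated at (338,200), and the held post is over place 2 at (278,240). It sits 1 mm above TCP height, so it should seat with the TCP at 0.063.

```bash
I="python3 -m inch"
$I '[0,0,0,-0.01,-0.02,0.4,1, 0,0,0,-0.01,-0.02,0.8,1, 0,0,0,-0.01,-0.02,0.8,1]' >/dev/null
$I '[0,0,0,0,0,0.25,1, 0,0,0,0,0,0.5,1, 0,0,0,0,0,0.58,1, 0,0,0,0,0,0.58,1]'
$I '[0,0,0,0,0,0,0.1, 0,0,0,0,0,0,0.1, 0,0,0,0,0,0,0.1,0,0,0,0,0,0,0.1, 0,0,0,0,0,-0.5,0.1, 0,0,0,0,0,-1,0.1, 0,0,0,0,0,-1,0.1]' >/dev/null
python3 - <<'E'
from h import *
w=grab_frame('wrist'); save(w,'w10'); W=world(w)
for y in (.108,.168):
  m=(np.abs(W[...,1]-y)<.02)&(np.abs(W[...,0]-.54)<.08)&(W[...,2]>.068)&(W[...,2]<.1); P=W[m]
  print(len(P),np.percentile(P[:,2],[5,25,50,75,95]).round(3),P.min(0).round(3),P.max(0).round(3))
E
$I '[0,0,0,0,0,-0.6,-0.2, 0,0,0,0,0,-0.6,-0.2]' >/dev/null
for i in 1 2 3 4 5; do $I '[0,0,0,0.01,-1,0,-0.2, 0,0,0,0.01,-1,0,-0.2, 0,0,0,0.01,-1,0,-0.2]'; done >/dev/null
$I '[0,0,0.11,0,-1,0,-0.2, 0,0,0.21,0,-1,0,-0.2,0,0,0.21,0,-1,0.5,-0.2,0,0,0.21,0,-1,0.5,-0.2]' >/dev/null
python3 posts.py w11 .546 -.396 .008 170.5
```

```text
clock: 24.13
tcp_pos: [0.5425, 0.1068, 0.064]
ee_rot: [-0.039, 3.139, 0.01]
wrist_force: [-1.4, 17.1, 5.1]
opening: 0.0227
grip_force: 50.0
5567 [0.072 0.077 0.08  0.082 0.087] [0.47  0.088 0.068] [0.61  0.127 0.09 ]
4082 [0.07  0.074 0.076 0.078 0.079] [0.471 0.152 0.068] [0.608 0.184 0.08 ]
[148. 164.] 574 [ 483. -493.] ((13.381159782409668, 58.94551467895508), 89.88465118408203)
[257. 204.] 3427 [ 548. -398.] ((28.173843383789062, 139.47720336914062), 81.04698181152344)
[189. 253.] 175 [ 574. -482.] ((32.47333908081055, 13.064547538757324), 67.35105895996094)
t 26.6 tcp [ 0.5471 -0.3768  0.1474] yaw 168.6 | turn [ 0.002 -0.005 -0.031] shift [-0.043 -0.242  1.742] F [-0.1  1.3  0.8] op 0.056 grip 0.0
```

Post 2 reads a little high and there was a 17 N side force, so I look at it.

View pics/w10.png

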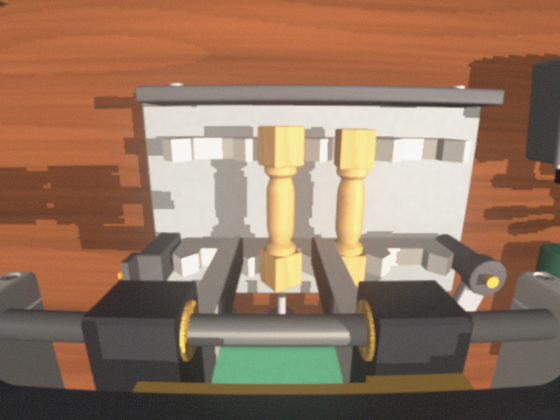

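```bash
cat > seat.py <<'E'
from h import *
import sys
f=grab_frame(sys.argv[1]); save(f,sys.argv[2]); W=world(f)
for y in (.048,.108,.168):
  for n,a,b in (('near',.47,.498),('waist',.53,.552),('far',.582,.615)):
    m=(np.abs(W[...,1]-y)<.024)&(W[...,0]>a)&(W[...,0]<b)&(W[...,2]>.071)&(W[...,2]<.1); P=W[m]
    if len(P)>5: print(y,n,len(P),np.percentile(P[:,2],[5,50,95]).round(4),'y',np.percentile(P[:,1],[2,50,98]).round(4))
E
python3 seat.py top top12
```

```text
0.108 near 99 [0.0718 0.0804 0.0887] y [0.0922 0.1069 0.1235]
0.108 waist 56 [0.0721 0.0783 0.0843] y [0.0972 0.1089 0.1189]
0.108 far 95 [0.0714 0.0796 0.0882] y [0.0902 0.1106 0.1268]
0.168 near 94 [0.0725 0.0773 0.0809] y [0.1539 0.1669 0.1818]
0.168 waist 28 [0.0713 0.0744 0.0801] y [0.1622 0.1696 0.1778]
0.168 far 77 [0.072  0.0769 0.0808] y [0.1516 0.1698 0.1826]
```

Post 2 has rolled in its notch: the far block at (285,260) shows an edge, and the top corner is at 88 mm. I'll load post 3 first and then fix it.

```bash
I="python3 -m inch"
$I '[0,0,-0.04,-0.03,-0.26,0.6,-0.2, 0,0,-0.04,-0.03,-0.26,0.85,-0.2, 0,0,-0.04,-0.03,-0.26,0.85,-0.2]' >/dev/null
$I '[0,0,0,0,0,0.84,-0.2, 0,0,0,0,0,0.84,-0.2, 0,0,0,0,0,0.84,-0.2,0,0,0,0,0,0.84,1,0,0,0,0,0,0.84,1,0,0,0,0,0,0.84,1,0,0,0,0,0,0.84,1,0,0,0,0,0,0.84,1,0,0,0,0,0,0.84,1,0,0,0,0,0,0.84,1]' 55
$I '[0,0,0,0,0,-0.5,1, 0,0,0,0,0,-1,1,0,0,0,0,0,-1,1]' |sed -n '2p;5p'
$I '[0,0,-0.115,0,0,-0.5,1, 0,0,-0.17,0,0,-1,1,0,0,-0.17,0,0,-1,1]' >/dev/null
for i in 1 2 3 4 5; do $I '[0,0,0,0,1,0,1, 0,0,0,0,1,0,1, 0,0,0,0,1,0,1]'; done |tail -2
python3 - <<'E'
from h import *
plan([.5425,.048,.18],np.radians(181.2))
E
```

```text
clock: 27.7
tcp_pos: [0.5474, -0.3984, 0.0161]
ee_rot: [0.244, 3.131, -0.001]
wrist_force: [-1.5, 0.8, 9.2]
opening: 0.0216
grip_force: 55.1
tcp_pos: [0.55, -0.3989, 0.1025]
opening: 0.0214
opening: 0.0213
grip_force: 54.2
t 29.4 tcp [0.5373 0.0091 0.176 ] yaw -178.3 | turn [0.002 0.002 0.009] shift [-0.08   0.484 -0.049] F [-0.2  1.1 -1. ] op 0.021 grip 54.2
```

```bash
I="python3 -m inch"
$I '[0,0,0.009,-0.07,0.484,0,1, 0,0,0.009,-0.07,0.484,0,1, 0,0,0.009,-0.07,0.484,0,1, 0,0,0.009,-0.07,0.484,0,1]' >/dev/null
python3 - <<'E'
from h import *
w=grab_frame('wrist'); save(w,'w13'); W=world(w)
for a,b in ((.46,.495),(.50,.54),(.58,.62)):
  m=(np.abs(W[...,1]-.048)<.03)&(W[...,0]>a)&(W[...,0]<b)&(W[...,2]>.155)&(W[...,2]<.21); P=W[m]
  if len(P)>5: print(a,len(P),np.percentile(P[:,2],[5,50,95]).round(4),np.percentile(P[:,1],[1,50,99]).round(4), P[:,0].min())
for y in (.108,.168):
  for a,b in ((.47,.498),(.58,.615)):
    m=(np.abs(W[...,1]-y)<.022)&(W[...,0]>a)&(W[...,0]<b)&(W[...,2]>.071)&(W[...,2]<.1); P=W[m]
    if len(P)>20:
      c=np.polyfit(P[:,1]-y,P[:,2],1); print(y,a,len(P),'roll deg',np.degrees(np.arctan(c[0])).round(1),c[1],np.percentile(P[:,1],[1,99]),P[:,2].max())
# notch walls: rail top profile for empties, slice x near rail
for x0 in (.489,.593):
  m=(np.abs(W[...,0]-x0)<.006)&(W[...,2]>.066)&(W[...,2]<.08)&(W[...,1]>.0)&(W[...,1]<.25)
  ys=np.sort(W[m][:,1]); h,e=np.histogram(ys,np.arange(0,.25,.004)); print(x0,[(round(e[i],3),h[i]) for i in range(len(h))])
plan([.542,.048,.06],np.radians(181.2))
E
```

```text
0.46 2166 [0.1858 0.1871 0.1881] [0.0262 0.04   0.0535] 0.4730160556606518
0.5 3531 [0.1782 0.1846 0.2058] [0.0191 0.0403 0.0622] 0.5000085933854084
0.58 553 [0.1784 0.1865 0.1877] [0.0273 0.0418 0.0554] 0.5800279678214952
0.108 0.47 1255 roll deg -1.5 0.08102108630679355 [0.08973289 0.12392446] 0.09038348708507063
0.108 0.58 989 roll deg -1.5 0.08089542590301124 [0.09245046 0.12642465] 0.08976002339627288
0.168 0.47 1014 roll deg 2.9 0.07776432218921756 [0.15280992 0.18017496] 0.08085155064747254
0.168 0.58 828 roll deg 2.8 0.07774762767975364 [0.1545638  0.18231158] 0.0799206032858822
0.489 [(np.float64(0.0), np.int64(0)), (np.float64(0.004), np.int64(0)), (np.float64(0.008), np.int64(41)), (np.float64(0.012), np.int64(56)), (np.float64(0.016), np.int64(3)), (np.float64(0.02), np.int64(0)), (np.float64(0.024), np.int64(0)), (np.float64(0.028), np.int64(0)), (np.float64(0.032), np.int64(0)), (np.float64(0.036), np.int64(0)), (np.float64(0.04), np.int64(0)), (np.float64(0.044), np.int64(0)), (np.float64(0.048), np.int64(0)), (np.float64(0.052), np.int64(0)), (np.float64(0.056), np.in
[... 3183 characters left out ...]
, np.int64(30)), (np.float64(0.184), np.int64(0)), (np.float64(0.188), np.int64(12)), (np.float64(0.192), np.int64(61)), (np.float64(0.196), np.int64(58)), (np.float64(0.2), np.int64(20)), (np.float64(0.204), np.int64(13)), (np.float64(0.208), np.int64(0)), (np.float64(0.212), np.int64(0)), (np.float64(0.216), np.int64(0)), (np.float64(0.22), np.int64(0)), (np.float64(0.224), np.int64(0)), (np.float64(0.228), np.int64(0)), (np.float64(0.232), np.int64(0)), (np.float64(0.236), np.int64(0)), (np.float64(0.24), np.int64(0)), (np.float64(0.244), np.int64(0))]
t 29.8 tcp [0.5428 0.0399 0.175 ] yaw -179.3 | turn [-0.    -0.    -0.008] shift [0.008 0.102 1.437] F [-0.2 -0.1 -1.4] op 0.021 grip 54.2
```

View pics/w13.png

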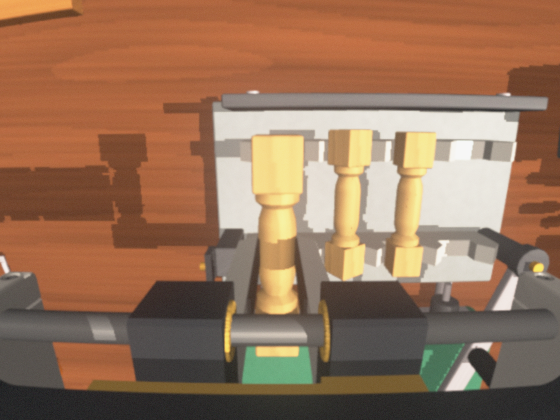

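The held post is straight but 8 mm short in y. Post 2, at (347,200), is clearly rolled and sitting diamond-wise. The rail peaks confirm places at y = .048, .108 and .168. I correct the offset and lower.

```bash
I="python3 -m inch"
$I '[0,0,-0.008,0.008,0.1,0,1, 0,0,-0.008,0.008,0.1,0.4,1, 0,0,-0.008,0.008,0.1,0.8,1, 0,0,-0.008,0.008,0.1,0.8,1, 0,0,-0.008,0.008,0.1,0.8,1, 0,0,-0.008,0.008,0.1,0.8,1]'
python3 -c "
from h import *
plan([.542,.048,.066],np.radians(181.2))"
```

```text
clock: 30.33
tcp_pos: [0.5426, 0.0489, 0.1126]
ee_rot: [-0.034, 3.14, 0.001]
wrist_force: [0.4, -0.3, -0.4]
opening: 0.021
grip_force: 54.2
t 30.3 tcp [0.5426 0.0489 0.1126] yaw -178.8 | turn [0.001 0.001 0.   ] shift [ 0.008 -0.011  0.582] F [ 0.4 -0.3 -0.4] op 0.021 grip 54.2
```

```bash
I="python3 -m inch"
$I '[0,0,0,0,-0.01,0.15,1, 0,0,0,0,-0.01,0.3,1, 0,0,0,0,-0.01,0.4,1, 0,0,0,0,-0.01,0.5,1, 0,0,0,0,-0.01,0.57,1, 0,0,0,0,-0.01,0.57,1]'
$I '[0,0,0,0,0,0,0.2, 0,0,0,0,0,0,0.2, 0,0,0,0,0,0,0.1,0,0,0,0,0,0,0.1, 0,0,0,0,0,-0.5,0.1, 0,0,0,0,0,-1,0.1, 0,0,0,0,0,-1,0.1]'
cat > seat2.py <<'E'
from h import *
import sys
w=grab_frame('wrist'); save(w,sys.argv[1]); W=world(w)
for y in (.048,.108,.168):
  for a,b in ((.47,.498),(.53,.55),(.582,.615)):
    m=(np.abs(W[...,1]-y)<.022)&(W[...,0]>a)&(W[...,0]<b)&(W[...,2]>.07)&(W[...,2]<.1); P=W[m]
    if len(P)>20:
      print(y,a,len(P),'z p50,p95',np.percentile(P[:,2],[50,95]).round(4),'y',np.percentile(P[:,1],[1,99]).round(4),'prof',[float(np.median(P[np.abs(P[:,1]-y-d)<.002][:,2]).round(4)) for d in (-.012,-.008,-.004,0,.004,.008,.012)])
plan([.5415,.108,.064],np.radians(181.2))
E
python3 seat2.py w14
```

```text
clock: 30.83
tcp_pos: [0.5422, 0.0478, 0.0652]
ee_rot: [-0.034, 3.141, -0.0]
wrist_force: [0.5, -0.5, -0.6]
opening: 0.0221
grip_force: 54.9
clock: 31.42
tcp_pos: [0.5444, 0.049, 0.1513]
ee_rot: [-0.035, 3.135, 0.001]
wrist_force: [0.2, 0.2, 1.0]
opening: 0.0423
grip_force: 0.0
0.048 0.47 1185 z p50,p95 [0.0782 0.0794] y [0.0314 0.0589] prof [0.0782, 0.0784, 0.0783, 0.0782, 0.0783, 0.0783, 0.078]
0.048 0.53 525 z p50,p95 [0.0747 0.0766] y [0.0372 0.0581] prof [0.0704, 0.0731, 0.0753, 0.076, 0.0751, 0.0729, 0.0702]
0.048 0.582 897 z p50,p95 [0.0782 0.0791] y [0.0363 0.0642] prof [0.0778, 0.0782, 0.0783, 0.0782, 0.0781, 0.0781, 0.0783]
0.108 0.47 1547 z p50,p95 [0.0811 0.0882] y [0.0889 0.1236] prof [0.0809, 0.0866, 0.0873, 0.0846, 0.0821, 0.0794, 0.0769]
0.108 0.53 628 z p50,p95 [0.0796 0.0817] y [0.0948 0.118 ] prof [0.0749, 0.0792, 0.0809, 0.081, 0.0799, 0.0773, 0.0727]
0.108 0.582 285 z p50,p95 [0.0779 0.0833] y [0.1091 0.1271] prof [nan, nan, nan, 0.0855, 0.0829, 0.0807, 0.0781]
0.168 0.47 1238 z p50,p95 [0.0779 0.0792] y [0.1526 0.1803] prof [0.0781, 0.078, 0.0781, 0.0781, 0.078, 0.0781, 0.0779]
0.168 0.53 486 z p50,p95 [0.0745 0.0764] y [0.1578 0.1773] prof [0.0706, 0.0728, 0.075, 0.0757, 0.0752, 0.0731, nan]
0.168 0.582 689 z p50,p95 [0.0779 0.0791] y [0.1547 0.1823] prof [0.0771, 0.078, 0.0779, 0.0779, 0.078, 0.0778, 0.078]
t 31.5 tcp [0.5436 0.0481 0.1485] yaw -178.8 | turn [-0.     0.005  0.   ] shift [0.015 0.749 1.056] F [-0.1 -0.7 -1.2] op 0.042 grip 0.0
  return _methods._mean(a, axis=axis, dtype=dtype,
  ret = ret.dtype.type(ret / rcount)
```

Posts 1 and 3 are perfectly flat. Post 2 is rolled about 33°. I'll lift it, let it settle flat on a clear bit of bench, regrip and reseat it.

```bash
I="python3 -m inch"
$I '[0,0,0,0.015,0.735,0,0.1, 0,0,0,0.015,0.735,0,0.1, 0,0,0,0.015,0.735,0,0.1, 0,0,0,0.015,0.735,0,0.1]'
$I '[0,0,0,0,0,0.5,0.1, 0,0,0,0,0,0.9,0.1, 0,0,0,0,0,0.9,0.1, 0,0,0,0,0,0.9,0.1]' |sed -n 2p
python3 -c "
from h import *
plan([.5415,.107,.059],np.radians(181.2))"
```

```text
clock: 31.8
tcp_pos: [0.5391, 0.1072, 0.1449]
ee_rot: [0.037, -3.141, 0.0]
wrist_force: [-0.8, -0.5, -0.3]
opening: 0.0422
grip_force: 0.0
tcp_pos: [0.5388, 0.1059, 0.0729]
t 32.1 tcp [0.5388 0.1059 0.0729] yaw -178.8 | turn [ 0.    -0.003  0.   ] shift [-0.035  0.013  0.173] F [-0.4  0.5  0.7] op 0.042 grip 0.0
```

```bash
I="python3 -m inch"
$I '[0,0,0,0,0.01,0.17,0.1, 0,0,0,0,0.01,0.17,0.1, 0,0,0,0,0.01,0.17,1, 0,0,0,0,0.01,0.17,1,0,0,0,0,0.01,0.17,1,0,0,0,0,0.01,0.17,1,0,0,0,0,0.01,0.17,1,0,0,0,0,0.01,0.17,1]' 50
$I '[0,0,0,0,0,-0.4,1, 0,0,0,0,0,-0.8,1, 0,0,0,0,0,-1,1, 0,0,0,0,0,-1,1]' |sed -n '2p;5p'
for i in 1 2 3; do $I '[0,0,0,0,-1,0,1, 0,0,0,0,-1,0,1, 0,0,0,0,-1,0,1]'; done |tail -5
python3 -c "
from h import *
plan([.5415,-.133,.0095],np.radians(181.2))"
```

```text
clock: 32.8
tcp_pos: [0.5399, 0.1073, 0.0604]
ee_rot: [-0.034, 3.141, 0.0]
wrist_force: [0.4, -1.4, 7.6]
opening: 0.023
grip_force: 50.0
tcp_pos: [0.5408, 0.1079, 0.1431]
opening: 0.0231
tcp_pos: [0.544, -0.1403, 0.1383]
ee_rot: [0.02, -3.14, 0.002]
wrist_force: [0.0, -1.1, -0.4]
opening: 0.0231
grip_force: 50.0
t 33.9 tcp [ 0.544  -0.1403  0.1383] yaw -179.3 | turn [-0.001 -0.002 -0.008] shift [0.027 0.094 1.61 ] F [ 0.  -1.1 -0.4] op 0.023 grip 50.0
```

```bash
I="python3 -m inch"
$I '[0,0,0,0,0,0.4,1, 0,0,0,0,0,0.8,1, 0,0,0,0,0,0.8,1]' >/dev/null
$I '[0,0,0,0,0,0.4,1, 0,0,0,0,0,0.7,1, 0,0,0,0,0,0.78,1, 0,0,0,0,0,0.78,1]'
$I '[0,0,0,0,0,0,-0.2, 0,0,0,0,0,0,-0.2, 0,0,0,0,0,0,-0.2,0,0,0,0,0,0,-0.2, 0,0,0,0,0,-0.5,-0.2, 0,0,0,0,0,-1,-0.2, 0,0,0,0,0,-1,-0.2]' >/dev/null
sed -i 's/<-.1)&/<-.06)\&/' posts.py
python3 posts.py w15 .5415 -.135 .008 181
```

```text
clock: 34.47
tcp_pos: [0.5441, -0.132, 0.0131]
ee_rot: [0.034, -3.139, -0.001]
wrist_force: [0.7, -0.1, -0.5]
opening: 0.0229
grip_force: 50.0
[265. 205.] 4696 [ 546. -142.] ((140.04283142089844, 27.860246658325195), 1.3419312238693237)
t 35.1 tcp [ 0.5465 -0.1329  0.0972] yaw -178.8 | turn [-0.002  0.005  0.004] shift [ 0.069 -0.022  1.114] F [ 0.2 -0.  -0.8] op 0.056 grip 0.0
```

View pics/w15.png

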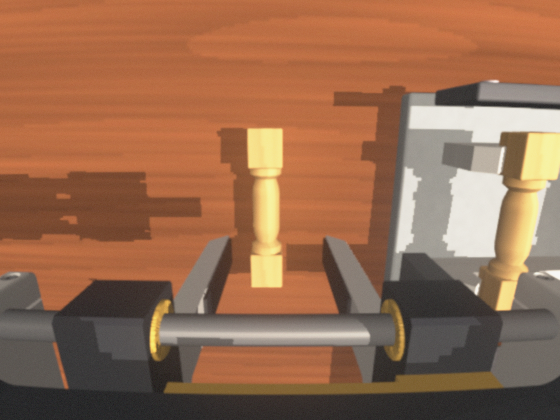

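The post now lies flat at (265,205), centred at (.546,-.142). I regrip it lower.

```bash
I="python3 -m inch"
$I '[0,0,0,0,-0.11,0,-0.2, 0,0,0,0,-0.11,0.4,-0.2, 0,0,0,0,-0.11,0.8,-0.2, 0,0,0,0,-0.11,0.8,-0.2]' >/dev/null
$I '[0,0,0,0,0,0.33,-0.2, 0,0,0,0,0,0.33,-0.2, 0,0,0,0,0,0.33,-0.2,0,0,0,0,0,0.33,1,0,0,0,0,0,0.33,1,0,0,0,0,0,0.33,1,0,0,0,0,0,0.33,1,0,0,0,0,0,0.33,1,0,0,0,0,0,0.33,1,0,0,0,0,0,0.33,1]' 50
$I '[0,0,0,0,0,-0.5,1, 0,0,0,0,0,-1,1,0,0,0,0,0,-1,1]' |sed -n '2p;5p'
$I '[0,0,0,0,0,-0.5,1, 0,0,0,0,0,-1,1,0,0,0,0,0,-1,1]' >/dev/null
for i in 1 2 3; do $I '[0,0,0,0,1,0,1, 0,0,0,0,1,0,1, 0,0,0,0,1,0,1, 0,0,0,0,1,0,1]'; done |tail -5
python3 - <<'E'
from h import *
w=grab_frame('wrist'); save(w,'w16'); W=world(w)
for a,b in ((.46,.495),(.58,.62)):
  m=(np.abs(W[...,1]-.105)<.03)&(W[...,0]>a)&(W[...,0]<b)&(W[...,2]>.14)&(W[...,2]<.21); P=W[m]
  if len(P)>5: print(a,len(P),np.percentile(P[:,2],[5,50,95]).round(4),np.percentile(P[:,1],[1,50,99]).round(4), P[:,0].min())
plan([.5415,.108,.06],np.radians(181.2))
E
```

```text
clock: 36.27
tcp_pos: [0.5449, -0.1415, 0.0033]
ee_rot: [0.034, -3.141, 0.0]
wrist_force: [-1.3, -0.9, 5.4]
opening: 0.0229
grip_force: 50.0
tcp_pos: [0.5476, -0.1411, 0.089]
opening: 0.023
tcp_pos: [0.5397, 0.0993, 0.163]
ee_rot: [0.037, -3.141, -0.0]
wrist_force: [-0.7, -0.5, -0.1]
opening: 0.0229
grip_force: 50.0
0.46 2828 [0.1866 0.1879 0.1889] [0.0844 0.0981 0.1116] 0.47015622793398265
0.58 1088 [0.1869 0.1879 0.1887] [0.0879 0.1013 0.1148] 0.5904955515681712
t 37.8 tcp [0.54   0.0977 0.1628] yaw -178.8 | turn [-0. -0.  0.] shift [-0.022  0.129  1.284] F [-0.1 -0.9 -0.9] op 0.023 grip 50.0
```

```bash
I="python3 -m inch"
$I '[0,0,0,-0.015,0.108,0,1, 0,0,0,-0.015,0.108,0.3,1, 0,0,0,-0.015,0.108,0.6,1, 0,0,0,-0.015,0.108,0.6,1, 0,0,0,-0.015,0.108,0.6,1, 0,0,0,-0.015,0.108,0.6,1]'
python3 - <<'E'
from h import *
w=grab_frame('wrist'); W=world(w)
for a,b in ((.46,.495),(.58,.62)):
  m=(np.abs(W[...,1]-.107)<.022)&(W[...,0]>a)&(W[...,0]<b)&(W[...,2]>.115)&(W[...,2]<.16); P=W[m]
  if len(P)>5: print(a,len(P),np.percentile(P[:,2],[5,50,95]).round(4),np.percentile(P[:,1],[1,50,99]).round(4), P[:,0].min())
plan([.5415,.108,.054],np.radians(181.2))
E
```

```text
clock: 38.32
tcp_pos: [0.5413, 0.107, 0.1161]
ee_rot: [-0.032, 3.141, 0.001]
wrist_force: [0.2, -0.3, -1.3]
opening: 0.0229
grip_force: 50.0
0.46 2655 [0.1397 0.141  0.142 ] [0.0923 0.1058 0.1194] 0.4716929794218619
0.58 1091 [0.1401 0.141  0.1419] [0.0954 0.1087 0.1223] 0.5800170884093504
t 38.4 tcp [0.5414 0.107  0.1163] yaw -178.8 | turn [ 0.     0.001 -0.   ] shift [-0.001  0.012  0.779] F [ 0.3  0.1 -0.5] op 0.023 grip 50.0
```

```bash
I="python3 -m inch"
$I '[0,0,0,0,0.01,0.15,1, 0,0,0,0,0.01,0.3,1, 0,0,0,0,0.01,0.45,1, 0,0,0,0,0.01,0.6,1, 0,0,0,0,0.01,0.7,1, 0,0,0,0,0.01,0.775,1, 0,0,0,0,0.01,0.775,1]'
$I '[0,0,0,0,0,0,0.2, 0,0,0,0,0,0,0.2, 0,0,0,0,0,0,0.1,0,0,0,0,0,0,0.1, 0,0,0,0,0,-0.5,0.1, 0,0,0,0,0,-1,0.1, 0,0,0,0,0,-1,0.1]' >/dev/null
python3 seat2.py w17 2>/dev/null
```

```text
clock: 38.95
tcp_pos: [0.5405, 0.1081, 0.0522]
ee_rot: [0.034, -3.141, 0.0]
wrist_force: [-0.2, 0.6, 0.0]
opening: 0.0229
grip_force: 50.0
0.048 0.47 1380 z p50,p95 [0.0783 0.0795] y [0.032  0.0603] prof [0.0783, 0.0784, 0.0784, 0.0785, 0.0784, 0.0783, 0.0774]
0.048 0.53 556 z p50,p95 [0.0748 0.0768] y [0.0385 0.0583] prof [0.0703, 0.073, 0.0751, 0.076, 0.0756, 0.0727, 0.0706]
0.048 0.582 287 z p50,p95 [0.0784 0.0794] y [0.0368 0.0524] prof [0.0778, 0.0785, 0.0784, 0.0785, 0.078, nan, nan]
0.108 0.47 1322 z p50,p95 [0.0782 0.0793] y [0.0927 0.1202] prof [0.0782, 0.0782, 0.0782, 0.0784, 0.0783, 0.0781, 0.0779]
0.108 0.53 573 z p50,p95 [0.0748 0.0765] y [0.0983 0.1183] prof [0.0701, 0.0732, 0.0753, 0.0759, 0.0754, 0.0731, 0.0704]
0.108 0.582 941 z p50,p95 [0.0781 0.0792] y [0.0965 0.1233] prof [0.0778, 0.0781, 0.0781, 0.0783, 0.0782, 0.0782, 0.0781]
0.168 0.47 1345 z p50,p95 [0.0782 0.0794] y [0.1528 0.1806] prof [0.0784, 0.0783, 0.0782, 0.0783, 0.0782, 0.0783, 0.078]
0.168 0.53 558 z p50,p95 [0.0746 0.0765] y [0.1577 0.1779] prof [0.0703, 0.0729, 0.0753, 0.0759, 0.0753, 0.0732, 0.0701]
0.168 0.582 184 z p50,p95 [0.0782 0.0792] y [0.1701 0.1829] prof [nan, nan, nan, 0.077, 0.0783, 0.0783, 0.0781]
t 39.6 tcp [0.5423 0.1085 0.1362] yaw -178.8 | turn [0.    0.005 0.   ] shift [ 0.015 -0.006  0.903] F [ 0.2 -0.4 -1.4] op 0.042 grip 0.0
```

All three posts lie flat, with tops at 78 mm and the right spacing. Now to shut the keeper.

```bash
I="python3 -m inch"
$I '[0,0,0,0,0,-0.5,-0.4, 0,0,0,0,0,-0.95,-0.4, 0,0,0,0,0,-0.95,-0.4]' >/dev/null
$I '[0,0,0,-0.95,0.875,0,-0.4, 0,0,0,-0.95,0.875,0,-0.4, 0,0,0,-0.95,0.875,0,-0.4]' >/dev/null
$I '[0,0,0.11,-0.95,0.875,0,-0.4, 0,0,0.22,-0.95,0.875,0,-0.4, 0,0,0.33,-0.95,0.875,0,-0.4,0,0,0.33,-0.95,0.875,0,-0.4,0,0,0.33,-0.95,0.875,0,-0.4]' >/dev/null
python3 - <<'E'
from h import *
for c in('top','scene'):
  f=grab_frame(c)
  for t in ('keeper_grip','post1_mid','switch_grip'): print(c,t,[(np.round(d['centre'],3).tolist(),round(d['conf'],2)) for d in mark_of(c,t)])
w=grab_frame('wrist')
for F in (f,w):
  W=world(F); mm=(np.abs(W[...,0]-.694)<.03)&(np.abs(W[...,1]-.248)<.03)&(W[...,2]>.135)&(W[...,2]<.148); P=W[mm]
  if len(P)>5: print(len(P),P.min(0),P.max(0))
plan([.694,.248,.102],np.radians(161.6))
E
```

```text
top keeper_grip []
top post1_mid []
top switch_grip [([0.483, -0.526, -0.002], 0.56), ([0.44, 0.416, 0.108], 0.49)]
scene keeper_grip [([0.695, 0.248, 0.118], 0.68)]
scene post1_mid [([0.542, 0.114, 0.065], 0.66)]
scene switch_grip [([0.441, 0.412, 0.108], 0.55)]
42 [0.68590134 0.23765217 0.13512228] [0.70724201 0.2612828  0.14380838]
500 [0.68348687 0.241656   0.13506181] [0.70409856 0.26255618 0.14290181]
t 41.0 tcp [0.6897 0.2506 0.2093] yaw 161.4 | turn [ 0.     0.    -0.003] shift [-0.061 -0.013  1.341] F [-0.1  0.7  0.3] op 0.066 grip 0.0
```

```bash
I="python3 -m inch"
$I '[0,0,0,-0.06,-0.01,0.35,-0.4, 0,0,0,-0.06,-0.01,0.67,-0.4, 0,0,0,-0.06,-0.01,0.67,-0.4]' >/dev/null
$I '[0,0,0,0,0,0.35,-0.4, 0,0,0,0,0,0.66,-0.4,0,0,0,0,0,0.66,-0.4,0,0,0,0,0,0.66,1,0,0,0,0,0,0.66,1,0,0,0,0,0,0.66,1,0,0,0,0,0,0.66,1,0,0,0,0,0,0.66,1,0,0,0,0,0,0.66,1,0,0,0,0,0,0.66,1,0,0,0,0,0,0.66,1]' 40
$I '[0,0,0.095,0.007,-0.137,0,1, 0,0,0.19,0.027,-0.273,0,1, 0,0,0.285,0.06,-0.406,0,1, 0,0,0.38,0.11,-0.535,0,1, 0,0,0.475,0.17,-0.66,0,1, 0,0,0.57,0.24,-0.776,0,1, 0,0,0.665,0.323,-0.886,0,1, 0,0,0.665,0.323,-0.886,0,1]'
python3 -c "
from h import *
plan([.5915,.173,.102],np.radians(91))"
```

```text
clock: 42.12
tcp_pos: [0.6945, 0.2495, 0.1033]
ee_rot: [0.507, 3.099, 0.002]
wrist_force: [4.4, 3.6, 0.5]
opening: 0.0212
grip_force: 40.0
clock: 42.78
tcp_pos: [0.646, 0.1894, 0.1032]
ee_rot: [1.542, 2.737, -0.0]
wrist_force: [-1.5, 1.3, -1.2]
opening: 0.0216
grip_force: 40.0
t 42.8 tcp [0.646  0.1894 0.1032] yaw 121.2 | turn [-0.     0.     0.503] shift [ 0.177 -0.689  0.015] F [-1.5  1.3 -1.2] op 0.022 grip 40.0
```

```bash
I="python3 -m inch"
$I '[0,0,0.095,0.007,-0.137,0,1, 0,0,0.19,0.027,-0.273,0,1, 0,0,0.285,0.06,-0.406,0,1, 0,0,0.38,0.11,-0.535,0,1, 0,0,0.475,0.17,-0.65,0,1, 0,0,0.505,0.185,-0.7,0,1, 0,0,0.505,0.185,-0.7,0,1,0,0,0.505,0.185,-0.7,0,1]'
$I '[0,0,0,0,0,0,-0.4, 0,0,0,0,0,0,-0.4, 0,0,0,0,0,0,-0.4,0,0,0,0,0,0,-0.4, 0,0,0,0,0,-0.5,-0.4, 0,0,0,0,0,-1,-0.4]' >/dev/null
$I '[0,0,0,0,0,-0.6,-0.4, 0,0,0,0,0,-0.6,-0.4]' >/dev/null
for i in 1 2 3; do $I '[0,0,0,0.8,-0.5,0,-0.4, 0,0,0,0.8,-0.5,0,-0.4, 0,0,0,0.8,-0.5,0,-0.4]'; done >/dev/null
python3 - <<'E'
from h import *
for c in('top','wrist'):
  f=grab_frame(c); save(f,c+'20')
  print(c,[[(np.round(d['centre'],3).tolist(),round(d['conf'],2)) for d in mark_of(c,t)] for t in ('keeper_grip','switch_grip')])
  W=world(f); mm=(np.abs(W[...,0]-.442)<.07)&(np.abs(W[...,1]-.415)<.07)&(W[...,2]>.108)&(W[...,2]<.13)
  if mm.sum()>5:print('sw',mm.sum(),cv2.minAreaRect(W[mm][:,:2].astype(np.float32)*1000))
  mm=(np.abs(W[...,0]-.6)<.03)&(W[...,1]>.03)&(W[...,1]<.15)&(W[...,2]>.086)&(W[...,2]<.096); P=W[mm]
  if len(P)>20: print('bar',len(P),np.polyfit(P[:,1],P[:,0],1),P.min(0),P.max(0))
plan([.442,.415,.22],np.radians(96.6))
E
```

```text
clock: 43.45
tcp_pos: [0.5921, 0.1741, 0.1032]
ee_rot: [2.193, 2.249, 0.002]
wrist_force: [1.6, 2.3, 2.9]
opening: 0.0214
grip_force: 40.0
top [[([0.589, 0.168, 0.117], 0.91)], [([0.591, 0.283, 0.12], 0.57)]]
bar 264 [-0.01775148  0.59334715] [0.58082827 0.03068074 0.08600654] [0.60449175 0.14989171 0.09595282]
wrist [[([0.54, 0.231, 0.062], 0.42), ([0.547, 0.168, 0.048], 0.37)], [([0.441, 0.417, 0.101], 0.65)]]
sw 1717 ((440.40789794921875, 423.7746276855469), (18.218242645263672, 84.38379669189453), 6.816553115844727)
bar 227 [-0.17702688  0.61193177] [0.58065139 0.12102383 0.08634094] [0.60046948 0.14932324 0.09294254]
t 45.2 tcp [0.4681 0.3616 0.2305] yaw 91.1 | turn [-0.     0.    -0.091] shift [ 0.673 -0.313  0.131] F [-0.2 -0.2  0.7] op 0.066 grip 0.0
```

```bash
python3 -c "
import cv2; f=cv2.imread('pics/top20.png'); cv2.imwrite('pics/top20c.png',cv2.resize(f[150:300,110:310],(800,600)))"
```

```text
(no output)
```

View pics/top20c.png

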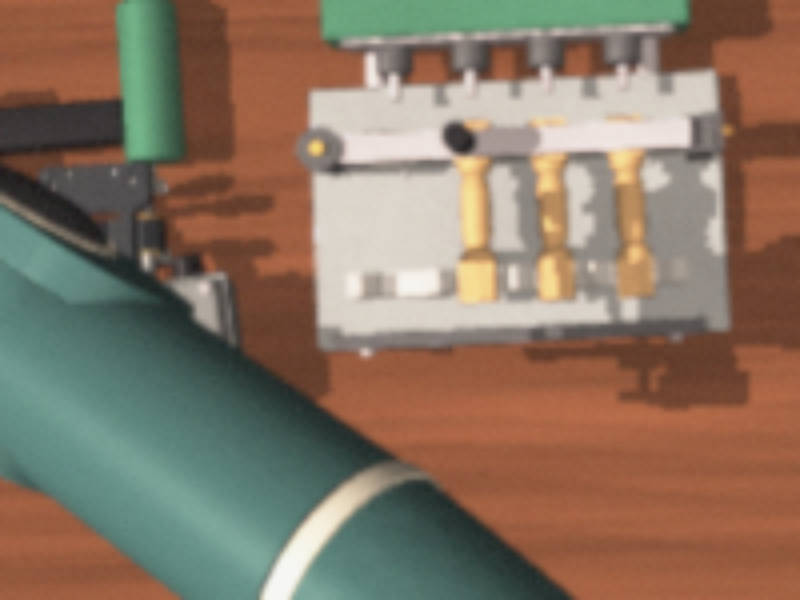

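The bar lies in its catch at (705,135), over all three posts and parallel to the cradle, with the isolator still OFF. Now I turn the isolator on.

```bash
I="python3 -m inch"
$I '[0,0,-0.091,0.673,-0.313,0,-0.4, 0,0,-0.091,0.673,-0.313,0,-0.4, 0,0,-0.091,0.673,-0.313,0.4,-0.4, 0,0,-0.091,0.673,-0.313,0.6,-0.4,0,0,-0.091,0.673,-0.313,0.6,-0.4]' >/dev/null
python3 -c "
from h import *
plan([.442,.415,.086],np.radians(96.6))"
```

```text
t 45.6 tcp [0.4408 0.4141 0.1794] yaw 96.6 | turn [-0.004  0.003  0.001] shift [0.013 0.021 1.168] F [-0.4 -0.1 -0.1] op 0.066 grip 0.0
```

```bash
I="python3 -m inch"
$I '[0,0,0,0.01,0.02,0.4,-0.4, 0,0,0,0.01,0.02,0.8,-0.4, 0,0,0,0.01,0.02,0.8,-0.4]' >/dev/null
$I '[0,0,0,0,0,0.37,-0.4, 0,0,0,0,0,0.37,-0.4, 0,0,0,0,0,0.37,1, 0,0,0,0,0,0.37,1, 0,0,0,0,0,0.37,1, 0,0,0,0,0,0.37,1, 0,0,0,0,0,0.37,1, 0,0,0,0,0,0.37,1, 0,0,0,0,0,0.37,1, 0,0,0,0,0,0.37,1, 0,0,0,0,0,0.37,1]' 40
$I '[0,0,0.11,0,0,0,1, 0,0,0.22,0,0,0,1, 0,0,0.33,0,0,0,1, 0,0,0.44,0,0,0,1, 0,0,0.55,0,0,0,1, 0,0,0.66,0,0,0,1, 0,0,0.77,0,0,0,1, 0,0,0.88,0,0,0,1, 0,0,0.88,0,0,0,1]'
python3 -c "
from h import *
plan([.442,.415,.086],np.radians(5.6))"
```

```text
clock: 46.75
tcp_pos: [0.4419, 0.4169, 0.0893]
ee_rot: [-2.087, -2.347, 0.002]
wrist_force: [-5.7, -3.0, 8.0]
opening: 0.0177
grip_force: 40.0
clock: 47.5
tcp_pos: [0.4432, 0.4164, 0.0893]
ee_rot: [2.917, 1.163, 0.001]
wrist_force: [3.2, -3.0, 3.1]
opening: 0.0176
grip_force: 40.0
t 47.5 tcp [0.4432 0.4164 0.0893] yaw 43.5 | turn [ 0.001 -0.     0.631] shift [-0.023  0.002  0.041] F [ 3.2 -3.   3.1] op 0.018 grip 40.0
```

```bash
I="python3 -m inch"
$I '[0,0,0.11,0,0,0,1, 0,0,0.22,0,0,0,1, 0,0,0.33,0,0,0,1, 0,0,0.44,0,0,0,1, 0,0,0.55,0,0,0,1, 0,0,0.625,0,0,0,1, 0,0,0.625,0,0,0,1, 0,0,0.625,0,0,0,1]'
$I '[0,0,0,0,0,0,-0.4, 0,0,0,0,0,0,-0.4, 0,0,0,0,0,0,-0.4,0,0,0,0,0,0,-0.4, 0,0,0,0,0,-0.5,-0.4, 0,0,0,0,0,-1,-0.4]' >/dev/null
$I '[0,0,0,0,0,-1,-0.4, 0,0,0,0,0,-1,-0.4]' >/dev/null
$I '[0,0,0,0,1,0,-0.4, 0,0,0,0,1,0,-0.4, 0,0,0,0,1,0,-0.4]' >/dev/null
$I '[0,0,0,0,1,0,-0.4, 0,0,0,0,1,0,-0.4, 0,0,0,0,1,0,-0.4, 0,0,0,0,1,0,-0.4, 0,0,0,0,1,0,-0.4]'
python3 - <<'E'
from h import *
f=grab_frame('wrist'); save(f,'w21'); W=world(f)
mm=(np.abs(W[...,0]-.442)<.07)&(np.abs(W[...,1]-.415)<.07)&(W[...,2]>.108)&(W[...,2]<.13)
print('sw',mm.sum(),cv2.minAreaRect(W[mm][:,:2].astype(np.float32)*1000))
E
```

```text
clock: 48.17
tcp_pos: [0.4436, 0.4154, 0.0893]
ee_rot: [3.134, 0.177, 0.001]
wrist_force: [3.5, -9.3, 7.7]
opening: 0.0176
grip_force: 40.0
clock: 49.5
tcp_pos: [0.4603, 0.2584, 0.2492]
ee_rot: [-3.136, -0.176, -0.0]
wrist_force: [0.5, 0.7, -0.3]
opening: 0.0655
grip_force: 0.0
sw 1561 ((450.8743591308594, 415.7169189453125), (84.46353912353516, 18.671459197998047), 6.335094451904297)
```

View pics/w21.png

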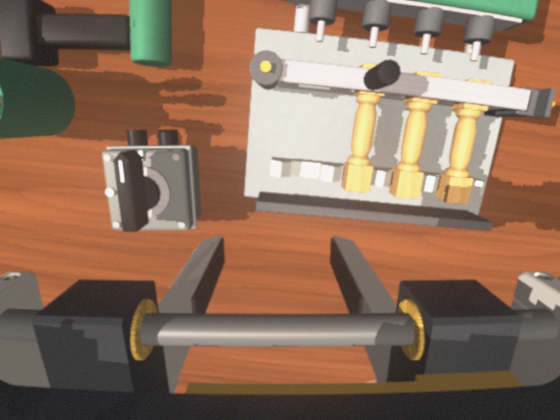

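The isolator nose is back at ON at (125,165), at 6.3° as it was at the start. The bar is shut at (400,85) over three seated posts, and the robot is clear of everything. I hand it in.

```bash
python3 -c "
from bench import job
print(job.sign_off())"
```

```text
the job is handed in; nothing more can be done
None
```

The job is handed in: the three posts found on the bench lie flat in places 1–3, the keeper bar is shut in its catch and the isolator is back on; sign-off returned no verdict, so this rests on my last camera check.

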